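# Fetch the matches from behind the pepper mill, jar and tin

### The job

The matchbox on the dark spice tray is hemmed in by the pepper mill, the jar and the tin: set all three aside, upright, on the pale chopping board while leaving the matchbox where it is, and only then lay the matchbox flat in the middle of the small steel tray, its long sides along the short sides of that tray. When the matches are in place, put the mill, the jar and the tin back upright, each centred on the very coaster it stood on at the start; let nothing fall over.

Things in the scene. Friction and masses are not known exactly. Their poses are not given: they have to be found in the camera images.
- mill: Tall dark-brown wooden pepper mill, 170 mm tall. The body is round, at most 58 mm across, up to 122 mm above its base; the turned head above it is at most 49 mm across from 123 to 159 mm, and a 12 mm metal knob ends at 170 mm. The head does not turn. 0.18 kg. Origin: centre of its underside; z up along its axis. Stands on one coaster at the start.
- jar: Round glass jar with a black screw lid (fixed), 94 mm tall, 63 mm across (the lid is the widest, 83 to 94 mm up; the glass is about 60 mm), 0.33 kg. Origin: centre of its underside; z up. Stands on one coaster at the start.
- tin: Round unopened food tin with a pale printed label and a plain metal top, 72 mm tall, 57 mm across, straight sides, 0.18 kg. Origin: centre of its underside; z up. Stands on one coaster at the start.
- matchbox: Matchbox, 53 mm (its x) by 35 mm (its y) by 14 mm high, 0.03 kg, closed, lying flat on the spice tray between the two rear coasters and just in front of the tray's back rail, its long side pointing from front to back of the tray (within about 0.05 rad). Origin: centre of its underside; z up.
- match_tray: Small open tray of steel, fixed in place: 100 mm (its x) by 120 mm (its y), rim 12 mm high, walls and floor 3 mm thick. Origin: centre of its underside, so the inner floor is 3 mm above it; z up. The matchbox belongs in its middle, the matchbox's x along the tray's x, either way round.
- side_board: Pale wooden chopping board, fixed in place: 170 mm (its x) by 190 mm (its y), 12 mm thick. Origin: centre of its underside; z up. The three obstacles are set aside on its top (12 mm above the origin), anywhere as long as their bases stand fully on it.
- spice_tray: Dark wooden board, fixed: 158 mm (its x, front to back) by 190 mm (its y), 6 mm thick, with an upright rail 8 mm thick along its rear edge (x = 69 to 77 mm), 50 mm high (end posts 56 mm). Origin: centre of its underside; z up. On it are three coasters, at x, y = 30.5, 56; 30.5, -56; -35.5, 0 mm (what stands on which varies), and the matchbox near x = 37, y = 0 mm.
- coaster_mill: The round cork coaster on which the pepper mill stands at the start: 72 mm across, 4 mm thick, fixed on the spice tray; all three coasters look alike. Origin: centre of its underside, so its top is 4 mm higher; z up.
- coaster_jar: The round cork coaster on which the jar stands at the start: 72 mm across, 4 mm thick, fixed on the spice tray. Origin: centre of its underside, so its top is 4 mm higher; z up.
- coaster_tin: The round cork coaster on which the tin stands at the start: 72 mm across, 4 mm thick, fixed on the spice tray. Origin: centre of its underside, so its top is 4 mm higher; z up.

How it is judged:
By the outcome, as a careful person would: the job done as asked, in the order asked, and still so for the second after the job is handed in, with the robot touching nothing.
It also fails if it takes over 136 s, if anything falls off the work surface, if the arm or the gripper's body presses on something with over 40 N, if the wrist force passes 120 N, or if a joint passes its speed limit or range.

### The arm

A 6-joint arm with a two-finger parallel gripper is mounted at the origin on a cart in front of the work surface, level with it; the furniture and walls round the work are solid. World frame = base frame: x ahead of the robot, y to its left, z up, the work surface at z = 0. Lengths are in mm, angles in rad, forces in N, time in s.
With the tool pointing down it reaches from about 375 to 925 mm from the base axis. Payload 5.7 kg.
Tool frame: the origin (TCP) lies midway between the tips of the shut fingers; the grasp point (between the pads) lies 19 mm behind it (arm.pinch_z is the distance from the TCP to the grasp point, in mm); z points along the fingers, y is the line along which they close (so a half turn about z gives the same grasp; the last joint's range is limited). The gripper opens to 88 mm and grips with 3 to 60 N. Pads are 20 mm wide; open, the fingers measure 115 mm over their backs; the gripper's body (75 mm by 178 mm) begins 61 mm behind the grasp point.
Start: joints at [-0.115, 0.359, 1.51, -0, 1.272, -0.115], TCP at [599.968, -0.004, 222.623] pointing down, gripper open.
Joint ranges: [-2.97, 2.97], [-1.01, 2.36], [0.21, 2.38], [-0.96, 4.11], [0.2, 2.71], [-2.98, 2.98]. Speed limits (rad/s): [2.39, 2.39, 3.14, 3.14, 3.14, 3.14].

### API

Orientations are given as a rotation vector (axis times angle).
In Python, from workcell import arm, optics, workorder gives the robot as it stands.
- The arm moves only by the tool servo_tool, never from a script. Its argument "increments" is a list of rows, each an object with "hand": the closure, from -1 (fully open) to 1 (shut), so that 0 is half open; "dp": the shift along the tool's x, y, z in m, a list of three; "dr": the turn, a rotation vector about the tool's x, y, z in rad, a list of three. In form: [{"hand": hand, "dp": [tx, ty, tz], "dr": [wx, wy, wz]}, ...]. A call has 1 to 8 rows; each row is the pose to reach, as a shift and turn from the pose commanded when the call began, along the tool's axes at that moment; what a row does not reach only later rows make up. A row lasts 1/10 s, in which the tool goes at most 50 mm and 8.59 degrees, less where a joint would pass 70% of its speed; a pose out of reach is approached as far as the arm can. A call with a gripper value outside its range is refused whole. The fingers move at their own pace and stop on an object; the grip force is fixed at half the most. Time passes only in rows, so rows that repeat a pose let the fingers close. It gives the time, the measured TCP pose, the force, the opening and the grip force at its end, in the units of the state.
- arm.state(): the state, without advancing time (a new reading comes with each control period).
- optics.capture(name): name is "scene" or "side" or "wrist"; returns the picture (480x640x3 uint8, red, green, blue); there is no depth.
- optics.calibration(name): a dict with "K" (3x3 intrinsics, pixels), "dist_coeffs" ([k1, k2, p1, p2, k3] as OpenCV has them; the pictures are not rectified), "R" (3x3) and "t" (3): a world point X has camera coordinates R X + t; the wrist camera has in their place "T_tool_cam" (4x4, takes a point from camera to tool coordinates, whose origin is the TCP and whose axes are the flange's). Camera axes: x right, y down, z forward; pixel columns grow to the right and rows downward; lengths in mm; the calibration is good to about 2 mm. A picture is of the moment at which its call begins: read the wrist's pose just before it. calibration takes no time and is no camera call.
- workorder.job_done(): hands the job in; it is judged then, once.
The state is a dict: "t": time; "joint_positions": joint angles; "joint_vel": joint speeds; "tau": joint torques, N m; "ee_pos": TCP position; "orientation": TCP orientation; "contact_force": force on the tool from outside, world axes, zero at the start; "moment": the same for the moment, N m; "grip_width": opening from 0.0 (shut) to 1.0 (fully open); "gripper_force": force on a finger pad.
Only numpy, scipy, OpenCV 4.12 (cv2) and the standard library are available. Lean on these libraries where they do the work, as an engineer would, in place of code of your own. Each camera call takes 0.05 s, during which the arm holds its last target. There are 200 camera calls.

## Working session

There is one attempt and no reset: what is moved stays moved. The work goes in short steps, Python scripts to look and compute and a tool call to move; the robot and the scene stay as the last step left them, time stands still between calls to the robot, and variables do not carry over. Pictures are saved under pics/ and viewed, at most 14 in all, crops included, and the job is handed in when it is done.

Besides the shell and the picture viewer there is one more tool, called after "Request:" as name(argument=value, ...), one argument or row to a line, values as JSON. servo_tool: Moves the arm, as the interface text tells. Its arguments: {"type":"object","properties":{"increments":{"type":"array"}},"required":["increments"]}

```bash
mkdir -p pics; python3 - <<'E'
from workcell import arm, optics
import cv2, numpy as np
s=arm.state(); print(s)
for n in("scene","side","wrist"):
    cv2.imwrite(f"pics/{n}0.png",optics.capture(n)[:,:,::-1]); print(n,optics.calibration(n))
E
```

```text
{'t': 0.0, 'joint_positions': array([-1.15097028e-01,  3.59489587e-01,  1.51136852e+00,  7.81003668e-06,
        1.27247651e+00, -1.15073847e-01]), 'joint_vel': array([ 0.00275126, -0.00161203,  0.00096654, -0.00248758,  0.00108249,
        0.0008734 ]), 'tau': array([-2.01257943e-03, -5.15376234e+01, -2.70722097e+01,  6.73234044e-02,
        3.48843460e-02, -1.61260368e-04]), 'ee_pos': array([5.99354315e+02, 7.16281955e-02, 2.21843075e+02]), 'orientation': array([-2.22050093e+00, -2.22044434e+00,  1.68992573e-03]), 'contact_force': array([-0.19843276, -0.50239089, -0.66063691]), 'moment': array([0.04016874, 0.00699339, 0.03992758]), 'gripper_force': 0.0, 'grip_width': 0.9986814783151223}
scene {'K': array([[478.12687065,   0.        , 317.90782266],
       [  0.        , 478.12687065, 238.45793066],
       [  0.        ,   0.        ,   1.        ]]), 'dist_coeffs': array([-0.04451965,  0.        ,  0.        ,  0.        ,  0.        ]), 'R': array([[ 0.87217943, -0.48913979, -0.00673036],
       [-0.2981134 , -0.52055353, -0.80009526],
       [ 0.38785492,  0.69983304, -0.59983521
[... 432 characters left out ...]
52, -0.85253345, -0.34341944]]), 't': array([477.28676197,  89.64518263, 712.02306042])}
wrist {'K': array([[348.07940613,   0.        , 319.91666694],
       [  0.        , 348.07940613, 239.31697464],
       [  0.        ,   0.        ,   1.        ]]), 'dist_coeffs': array([-0.06865485,  0.        ,  0.        ,  0.        ,  0.        ]), 'T_tool_cam': array([[ 3.72297862e-04, -9.69727297e-01, -2.44190153e-01,
         6.57580219e+01],
       [ 9.99999343e-01,  6.25734674e-04, -9.60294157e-04,
         4.48080104e-01],
       [ 1.08402170e-03, -2.44189635e-01,  9.69726893e-01,
        -1.61403272e+02],
       [ 0.00000000e+00,  0.00000000e+00,  0.00000000e+00,
         1.00000000e+00]])}
```

View pics/scene0.png

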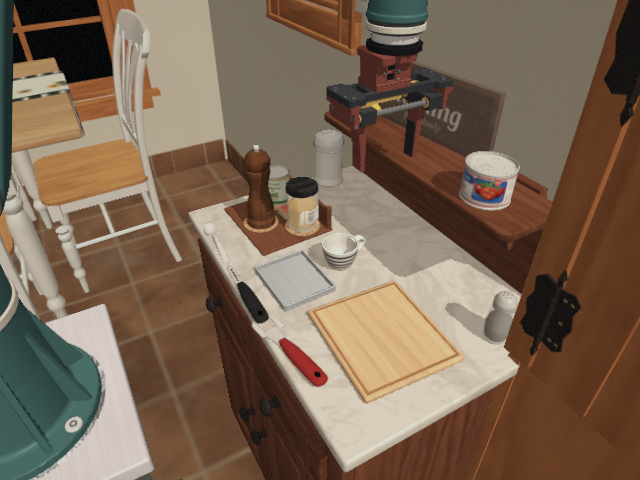

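View pics/side0.png

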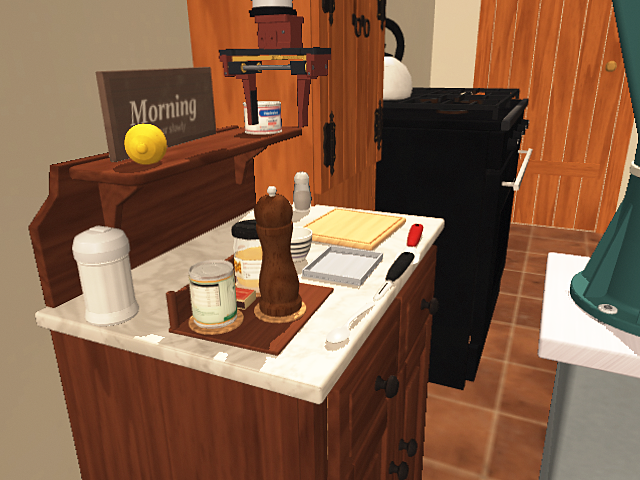

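View pics/wrist0.png

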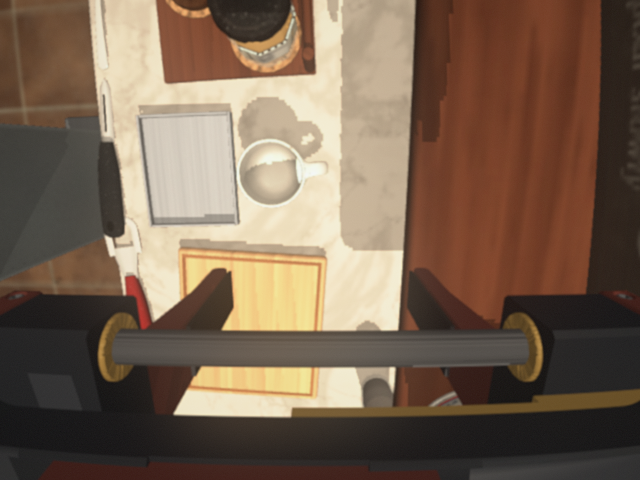

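```bash
python3 - <<'E'
import cv2
a=cv2.imread("pics/side0.png")[180:370,155:345]; cv2.imwrite("pics/sidec.png",cv2.resize(a,(595,595),interpolation=cv2.INTER_CUBIC))
a=cv2.imread("pics/scene0.png")[140:405,210:475]; cv2.imwrite("pics/scenec.png",cv2.resize(a,(595,595),interpolation=cv2.INTER_CUBIC))
E
cat > h.py <<'E'
import numpy as np, cv2
from workcell import arm, optics
from scipy.spatial.transform import Rotation as Ro
def cam(n,s=None):
    c=optics.calibration(n);K=c["K"];d=c["dist_coeffs"]
    if n!="wrist": return K,d,c["R"],c["t"]
    s=s or arm.state(); T=np.eye(4);T[:3,:3]=Ro.from_rotvec(s["orientation"]).as_matrix();T[:3,3]=s["ee_pos"]
    M=np.linalg.inv(T@c["T_tool_cam"]);return K,d,M[:3,:3],M[:3,3]
def ray(n,uv,z,s=None):
    K,d,R,t=cam(n,s); p=cv2.undistortPoints(np.array(uv,float).reshape(-1,1,2),K,d).reshape(-1,2)
    D=np.c_[p,np.ones(len(p))]@R; C=-R.T@t
    return C+D*((z-C[2])/D[:,2])[:,None]
def proj(n,X,s=None):
    K,d,R,t=cam(n,s); return cv2.projectPoints(np.array(X,float).reshape(-1,1,3),cv2.Rodrigues(R)[0],t,K,d)[0].reshape(-1,2)
E
python3 - <<'E'
from h import *
np.set_printoptions(precision=1,suppress=True)
print("tray w",ray("wrist",[(138,115),(231,110),(238,222),(152,226)],12))
print("tray sc",ray("scene",[(254,268),(298,251),(335,287),(291,307)],12))
print("board w",ray("wrist",[(180,248),(326,254),(318,395)],12))
print("board sc",ray("scene",[(309,312),(397,284),(461,353),(368,397)],12))
print("spice w",ray("wrist",[(165,82),(313,75)],6))
print("spice side",ray("side",[(172,332),(278,352),(332,288)],6))
print("tin top",ray("side",[(212,267)],82)," knob",ray("side",[(272,189)],180),ray("scene",[(257,149)],180))
print("shelf edge h?",ray("wrist",[(413,20),(403,330)],0),ray("scene",[(325,122),(510,242)],200))
E
```

```text
tray w [[410.2 105.3  12. ]
 [508.5 108.3  12. ]
 [509.8  -8.3  12. ]
 [412.9 -12.6  12. ]]
tray sc [[405.6 103.3  12. ]
 [497.5 107.8  12. ]
 [506.9 -12.5  12. ]
 [419.3 -18.1  12. ]]
board w [[ 442.4  -37.9   12. ]
 [ 606.   -44.5   12. ]
 [ 596.9 -229.9   12. ]]
board sc [[ 439.6  -42.7   12. ]
 [ 604.   -59.3   12. ]
 [ 595.1 -229.1   12. ]
 [ 432.9 -223.4   12. ]]
spice w [[439.3 138.1   6. ]
 [592.1 142.6   6. ]]
spice side [[574.1 341.8   6. ]
 [428.2 329.1   6. ]
 [438.4 144.1   6. ]]
tin top [[540.1 293.5  82. ]]  knob [[472.6 249.7 180. ]] [[477.6 221.2 180. ]]
shelf edge h? [[ 693.1  197.8    0. ]
 [ 701.1 -145.2    0. ]] [[ 623.   224.1  200. ]
 [ 639.  -225.4  200. ]]
```

View pics/sidec.png

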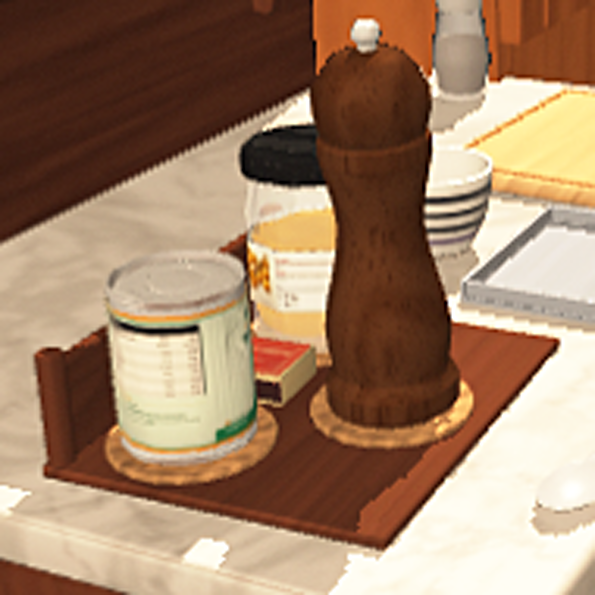

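View pics/scenec.png

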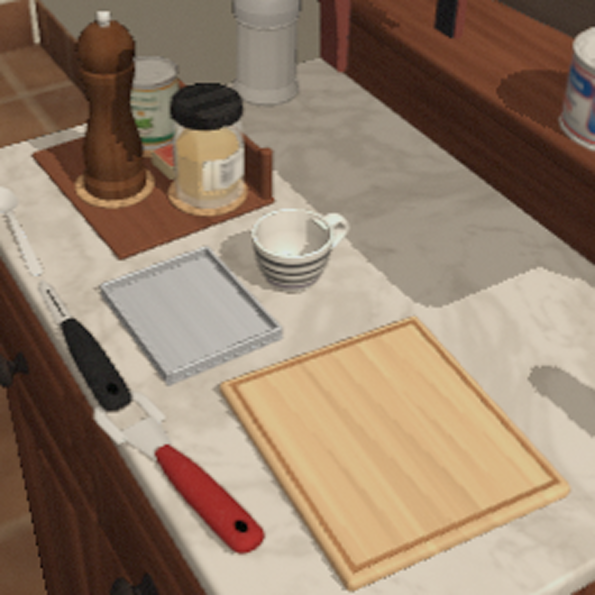

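The side crop shows the tin on the rear-left coaster, the mill on the front one, the jar on the rear-right one, and the red matchbox at about (283,365). The scene crop shows the steel tray with corners (100,288), (205,249), (282,327) and (170,375), the board, and a cup at (292,245). I'll move to look from above, with the hand turned.

Request:
servo_tool(
  increments=[
    {"hand": -1, "dp": [0.19, -0.105, -0.04], "dr": [0, 0, -0.146]},
    {"hand": -1, "dp": [0.19, -0.105, -0.04], "dr": [0, 0, -0.292]},
    {"hand": -1, "dp": [0.19, -0.105, -0.04], "dr": [0, 0, -0.438]},
    {"hand": -1, "dp": [0.19, -0.105, -0.04], "dr": [0, 0, -0.584]},
    {"hand": -1, "dp": [0.19, -0.105, -0.04], "dr": [0, 0, -0.73]},
    {"hand": -1, "dp": [0.19, -0.105, -0.04], "dr": [0, 0, -0.876]},
    {"hand": -1, "dp": [0.19, -0.105, -0.04], "dr": [0, 0, -1.022]},
    {"hand": -1, "dp": [0.19, -0.105, -0.04], "dr": [0, 0, -1.168]},
  ],
)

```text
t: 0.95
ee_pos: [494.5, 190.4, 262.5]
orientation: [-0.618, -3.08, 0.0]
contact_force: [-0.1, -0.5, 0.2]
grip_width: 0.995
gripper_force: 0.0
```

Request:
servo_tool(
  increments=[
    {"hand": -1, "dp": [0, 0, 0], "dr": [0, 0, -0.14]},
    {"hand": -1, "dp": [0, 0, 0], "dr": [0, 0, -0.28]},
    {"hand": -1, "dp": [0, 0, 0], "dr": [0, 0, -0.403]},
    {"hand": -1, "dp": [0, 0, 0], "dr": [0, 0, -0.403]},
    {"hand": -1, "dp": [0, 0, 0], "dr": [0, 0, -0.403]},
  ],
)

```text
t: 1.45
ee_pos: [494.8, 190.0, 262.5]
orientation: [-0.005, -3.141, 0.0]
contact_force: [0.4, 0.2, -0.0]
grip_width: 1.003
gripper_force: 0.0
```

```bash
python3 - <<'E'
from h import *
s=arm.state(); print(s["t"],s["ee_pos"],s["orientation"],s["joint_positions"])
im=optics.capture("wrist")[:,:,::-1]; cv2.imwrite("pics/w1.png",im); np.save("w1.npy",np.r_[s["ee_pos"],s["orientation"]])
cv2.imwrite("pics/w1b.png",cv2.resize(im,(800,600),interpolation=cv2.INTER_CUBIC))
E
```

```text
1.45 [494.80757937 189.97020865 262.45279482] [-4.88681089e-03 -3.14106745e+00  7.79207036e-05] [ 2.36156741e-01  2.22550657e-01  1.60525730e+00  7.70823702e-05
  1.31430312e+00 -1.33154760e+00]
```

View pics/w1b.png

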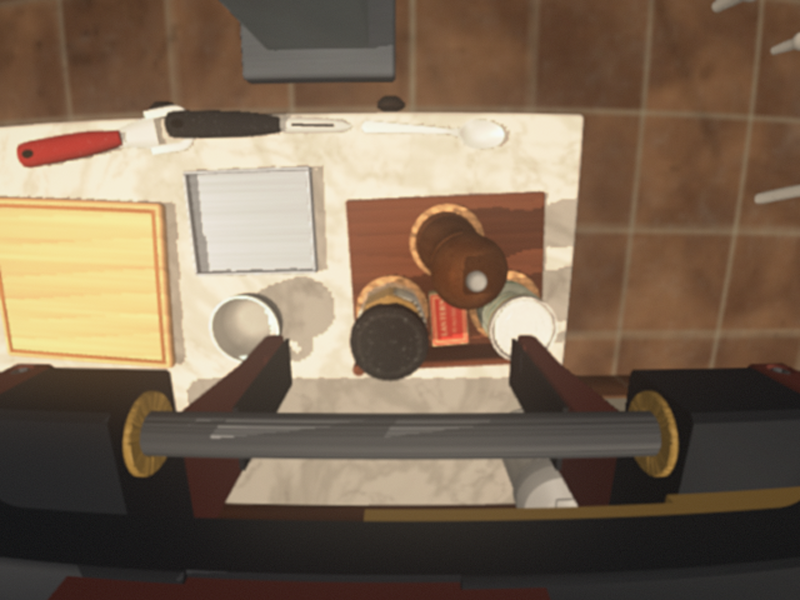

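The wrist view from above shows the mill knob at (477,282), the jar lid centre at (390,341), the tin top at (523,328), the matchbox at about (450,320) and the steel tray spanning (185,174) to (319,270).

```bash
python3 - <<'E'
from h import *
from scipy.optimize import least_squares
np.set_printoptions(precision=1,suppress=True)
w=np.load("w1.npy"); s=dict(ee_pos=w[:3],orientation=w[3:])
W=lambda l:[(u*.8,v*.8) for u,v in l]
S=lambda l:[(210+u/2.245,140+v/2.245) for u,v in l]
D=lambda l:[(155+u/3.132,180+v/3.132) for u,v in l]
r=lambda l,z:ray("wrist",W(l),z,s)
def fit(obs,x0):
    # obs: list cam, px, local pts
    def f(p):
        c,n=np.cos(p[2]),np.sin(p[2]);e=[]
        for k,px,L in obs:
            L=np.array(L,float);X=np.c_[p[0]+c*L[:,0]-n*L[:,1],p[1]+n*L[:,0]+c*L[:,1],L[:,2]]
            e.append((proj(k,X,s)-px).ravel())
        return np.concatenate(e)
    q=least_squares(f,x0,x_scale=[1,1,.01],loss="soft_l1"); return q.x,f(q.x)
T=[(-50,-60,12),(-50,60,12),(50,60,12),(50,-60,12)]
print("steel",*fit([("wrist",W([(185,174),(314,166),(319,269),(196,273)]),T),("scene",S([(205,249),(100,288),(170,375),(282,327)]),[T[2],T[1],T[0],T[3]])],[460,48,0]))
B=[(-85,95,12),(85,95,12),(85,-95,12),(-85,-95,12)]
print("board",*fit([("wrist",W([(164,203),(174,363)]),B[:2]),("scene",S([(219,383),(412,319),(570,488),(352,576)]),B)],[520,-137,0]))
P=[(-79,-95,6),(-79,95,6)]
print("spice",*fit([("wrist",W([(347,201),(544,193)]),P),("side",D([(557,340),(383,540),(46,470)]),P+[(79,95,6)]),("scene",S([(122,250),(34,152)]),P)],[517,240,0]))
print("wrist spice",r([(347,201),(544,193)],6))
print("knob",r([(477,281)],180),"jar",r([(390,341)],104),"tin",r([(523,328)],82),"match",r([(431,292),(465,292),(469,345),(433,345)],20))
print("side tin top",ray("side",D([(176,278)]),82),"knob",ray("side",D([(365,30)]),178),ray("scene",S([(103,18)]),178),"jar",ray("scene",S([(207,101)]),104))
print("cup",r([(246,328)],60))
E
```

```text
steel [457.9  49.7   0. ] [-1.4 -1.8 -2.6 -0.1 -0.4  3.4  0.9  3.4 -0.  -2.2 -1.3 -2.  -1.8 -0.4
 -0.4 -0.4]
board [ 516.7 -135.6   -0.1] [-1.8 -0.2 -0.1  5.4 -1.8 -0.8  0.3 -3.2  0.5 -1.7 -2.   3.7]
spice [513.3 237.7   0. ] [-0.8  0.6  2.6 -0.9  0.1 -2.  -0.3 -0.9 -3.3 -2.1 -1.2  2.8 -1.7  0.2]
wrist spice [[438.3 139.9   6. ]
 [430.8 325.7   6. ]]
knob [[479.4 233.7 180. ]] jar [[542.6 181.6 104. ]] tin [[539.6 291.4  82. ]] match [[523.2 219.1  20. ]
 [523.3 251.6  20. ]
 [577.  257.4  20. ]
 [576.8 221.9  20. ]]
side tin top [[537.7 298.6  82. ]] knob [[475.7 245.6 178. ]] [[478.9 229.8 178. ]] jar [[547.5 180.6 104. ]]
cup [[546.   53.2  60. ]]
```

Request:
servo_tool(
  increments=[
    {"hand": -1, "dp": [0.016, 0.0445, 0], "dr": [0, 0, 0]},
    {"hand": -1, "dp": [0.016, 0.0445, 0], "dr": [0, 0, 0]},
    {"hand": -1, "dp": [0.016, 0.0445, 0.04], "dr": [0, 0, 0]},
    {"hand": -1, "dp": [0.016, 0.0445, 0.08], "dr": [0, 0, 0]},
    {"hand": -1, "dp": [0.016, 0.0445, 0.12], "dr": [0, 0, 0]},
    {"hand": -1, "dp": [0.016, 0.0445, 0.1335], "dr": [0, 0, 0]},
    {"hand": -1, "dp": [0.016, 0.0445, 0.1335], "dr": [0, 0, 0]},
  ],
)

```text
t: 2.2
ee_pos: [477.0, 233.5, 126.7]
orientation: [-0.002, -3.136, 0.003]
contact_force: [-1.2, -0.0, 0.7]
grip_width: 1.002
gripper_force: 0.0
```

```bash
python3 - <<'E'
from h import *
im=optics.capture("wrist")[:,:,::-1]; cv2.imwrite("pics/w2.png",im)
E
```

```text
(no output)
```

View pics/w2.png

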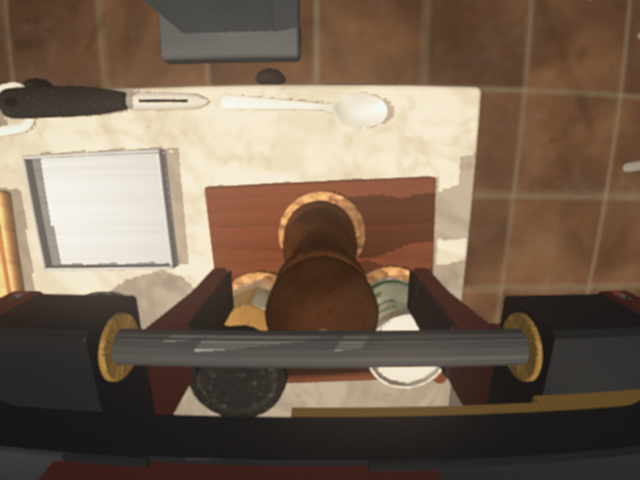

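The mill head sits midway between the fingers, at column 322. Closing on it.

Request:
servo_tool(
  increments=[
    {"hand": 1, "dp": [0, 0, 0], "dr": [0, 0, 0]},
    {"hand": 1, "dp": [0, 0, 0], "dr": [0, 0, 0]},
    {"hand": 1, "dp": [0, 0, 0], "dr": [0, 0, 0]},
    {"hand": 1, "dp": [0, 0, 0], "dr": [0, 0, 0]},
    {"hand": 1, "dp": [0, 0, 0], "dr": [0, 0, 0]},
    {"hand": 1, "dp": [0, 0, 0], "dr": [0, 0, 0]},
    {"hand": 1, "dp": [0, 0, 0], "dr": [0, 0, 0]},
  ],
)

```text
t: 2.95
ee_pos: [479.3, 234.5, 129.5]
orientation: [-0.0, 3.141, 0.0]
contact_force: [-1.0, -0.4, 3.4]
grip_width: 0.545
gripper_force: 30.0
```

```bash
python3 - <<'E'
from h import *
for i in range(3):
    s=arm.state(); print(s["t"],s["ee_pos"],s["grip_width"]*88,s["gripper_force"])
    optics.capture("wrist")
E
```

```text
2.95 [479.27184563 234.49621048 129.51486655] 47.976451047502785 30.000444212989805
3.0 [479.25794686 234.46489831 129.50383994] 48.29490351207182 30.00077924515608
3.05 [479.26850012 234.47452785 129.49825235] 47.760201346772845 30.001151572923845
```

Request:
servo_tool(
  increments=[
    {"hand": 1, "dp": [0, 0, -0.015], "dr": [0, 0, 0]},
    {"hand": 1, "dp": [0, 0, -0.045], "dr": [0, 0, 0]},
    {"hand": 1, "dp": [0, 0, -0.075], "dr": [0, 0, 0]},
    {"hand": 1, "dp": [0.003, -0.015, -0.09], "dr": [0, 0, 0]},
    {"hand": 1, "dp": [0.005, -0.04, -0.09], "dr": [0, 0, 0]},
    {"hand": 1, "dp": [0.005, -0.075, -0.09], "dr": [0, 0, 0]},
    {"hand": 1, "dp": [0.005, -0.11, -0.09], "dr": [0, 0, 0]},
    {"hand": 1, "dp": [0.005, -0.145, -0.09], "dr": [0, 0, 0]},
  ],
)

```text
t: 3.9
ee_pos: [472.5, 87.5, 218.2]
orientation: [0.001, -3.14, 0.001]
contact_force: [0.3, -0.1, -2.2]
grip_width: 0.54
gripper_force: 30.0
```

Request:
servo_tool(
  increments=[
    {"hand": 1, "dp": [0, -0.04, 0], "dr": [0, 0, 0]},
    {"hand": 1, "dp": [0, -0.08, 0], "dr": [0, 0, 0]},
    {"hand": 1, "dp": [0, -0.12, 0], "dr": [0, 0, 0]},
    {"hand": 1, "dp": [0, -0.16, 0], "dr": [0, 0, 0]},
    {"hand": 1, "dp": [0, -0.195, 0], "dr": [0, 0, 0]},
    {"hand": 1, "dp": [0, -0.215, 0], "dr": [0, 0, 0]},
    {"hand": 1, "dp": [0, -0.226, 0], "dr": [0, 0, 0]},
    {"hand": 1, "dp": [0, -0.226, 0], "dr": [0, 0, 0]},
  ],
)

```text
t: 4.7
ee_pos: [473.1, -137.6, 218.5]
orientation: [-0.003, -3.14, -0.001]
contact_force: [0.4, 0.4, -2.4]
grip_width: 0.543
gripper_force: 30.0
```

```bash
python3 - <<'E'
from h import *
im=optics.capture("wrist")[:,:,::-1]; s=arm.state(); cv2.imwrite("pics/w3.png",im); np.save("w3.npy",np.r_[s["ee_pos"],s["orientation"]])
print(s["ee_pos"],s["grip_width"]*88)
im2=optics.capture("scene")[:,:,::-1]
o=np.hstack([cv2.resize(im,(480,360)),cv2.resize(im2[120:420,190:490],(320,320))[:,:] if 0 else cv2.copyMakeBorder(cv2.resize(im2[120:420,190:490],(320,320)),0,40,0,0,0)])
cv2.imwrite("pics/c3.png",o)
E
```

```text
[ 473.19273692 -136.4489981   218.56523394] 48.056570264087334
```

View pics/c3.png

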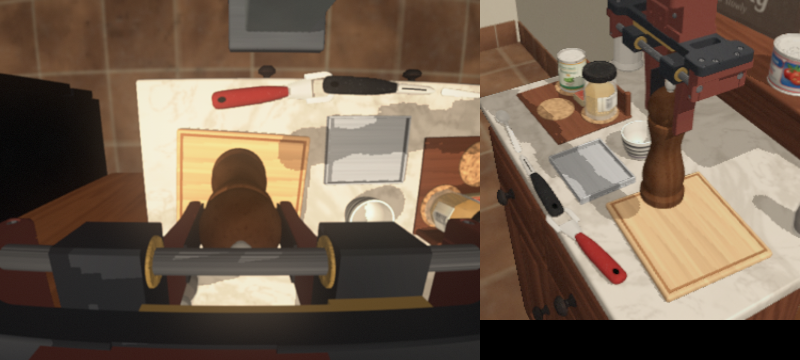

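The mill hangs upright over the front of the board; its corners are at (180,130) and (308,138) in the left-hand picture. Lowering it.

Request:
servo_tool(
  increments=[
    {"hand": 1, "dp": [0, 0, 0.03], "dr": [0, 0, 0]},
    {"hand": 1, "dp": [0, 0, 0.06], "dr": [0, 0, 0]},
    {"hand": 1, "dp": [0, 0, 0.078], "dr": [0, 0, 0]},
    {"hand": 1, "dp": [0, 0, 0.084], "dr": [0, 0, 0]},
    {"hand": 1, "dp": [0, 0, 0.087], "dr": [0, 0, 0]},
    {"hand": 1, "dp": [0, 0, 0.087], "dr": [0, 0, 0]},
    {"hand": 1, "dp": [0, 0, 0.087], "dr": [0, 0, 0]},
  ],
)

```text
t: 5.5
ee_pos: [474.8, -136.6, 133.1]
orientation: [-0.001, 3.14, -0.001]
contact_force: [-0.4, 0.6, -2.0]
grip_width: 0.547
gripper_force: 30.0
```

```bash
python3 - <<'E'
from h import *
np.set_printoptions(precision=1,suppress=True)
s=arm.state(); print(s["ee_pos"],s["contact_force"])
w=np.load("w3.npy"); q=dict(ee_pos=w[:3],orientation=w[3:])
print(ray("wrist",[(240,173),(411,184)],12,q))
im=optics.capture("scene"); cv2.imwrite("pics/c4.png",cv2.resize(im[190:310,250:410,::-1],(640,480)))
E
```

```text
[ 474.8 -136.6  133.1] [-0.4  0.6 -2. ]
[[ 427.8 -220.3   12. ]
 [ 439.3  -40.6   12. ]]
```

View pics/c4.png

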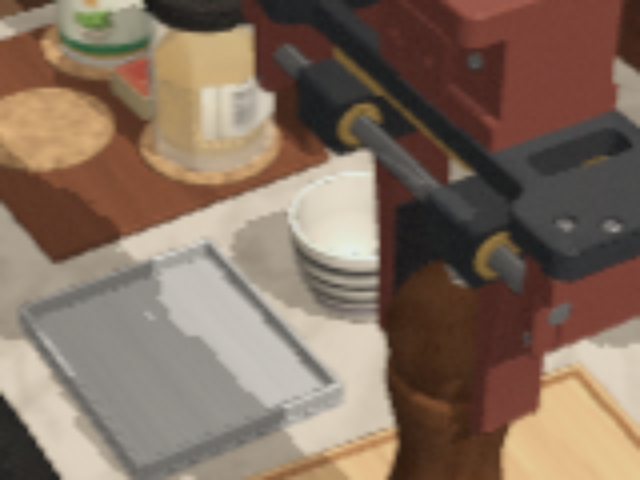

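The crop is cut off at the mill base, so I'll judge touchdown by the force instead.

Request:
servo_tool(
  increments=[
    {"hand": 1, "dp": [0, 0, 0.001], "dr": [0, 0, 0]},
    {"hand": 1, "dp": [0, 0, 0.0015], "dr": [0, 0, 0]},
    {"hand": 1, "dp": [0, 0, 0.0015], "dr": [0, 0, 0]},
  ],
)

```text
t: 5.85
ee_pos: [474.9, -136.9, 131.5]
orientation: [-0.0, 3.14, -0.001]
contact_force: [-0.3, -0.0, 5.0]
grip_width: 0.543
gripper_force: 30.0
```

Request:
servo_tool(
  increments=[
    {"hand": -1, "dp": [0, 0, 0], "dr": [0, 0, 0]},
    {"hand": -1, "dp": [0, 0, 0], "dr": [0, 0, 0]},
    {"hand": -1, "dp": [0, 0, 0], "dr": [0, 0, 0]},
    {"hand": -1, "dp": [0, 0, 0], "dr": [0, 0, 0]},
    {"hand": -1, "dp": [0, 0, -0.03], "dr": [0, 0, 0]},
    {"hand": -1, "dp": [0, 0, -0.07], "dr": [0, 0, 0]},
    {"hand": -1, "dp": [0, 0, -0.094], "dr": [0, 0, 0]},
    {"hand": -1, "dp": [0, 0, -0.094], "dr": [0, 0, 0]},
  ],
)

```text
t: 6.65
ee_pos: [476.3, -137.5, 228.0]
orientation: [-0.0, 3.136, -0.004]
contact_force: [0.0, -0.6, -0.2]
grip_width: 1.0
gripper_force: 0.0
```

Request:
servo_tool(
  increments=[
    {"hand": -1, "dp": [-0.009, 0.04, 0], "dr": [0, 0, 0]},
    {"hand": -1, "dp": [-0.018, 0.08, 0], "dr": [0, 0, 0]},
    {"hand": -1, "dp": [-0.027, 0.12, 0], "dr": [0, 0, 0]},
    {"hand": -1, "dp": [-0.036, 0.16, 0], "dr": [0, 0, 0]},
    {"hand": -1, "dp": [-0.045, 0.2, 0], "dr": [0, 0, 0]},
    {"hand": -1, "dp": [-0.054, 0.24, 0], "dr": [0, 0, 0]},
    {"hand": -1, "dp": [-0.062, 0.28, 0], "dr": [0, 0, 0]},
    {"hand": -1, "dp": [-0.07, 0.318, 0], "dr": [0, 0, 0]},
  ],
)

```text
t: 7.45
ee_pos: [543.2, 183.2, 223.0]
orientation: [0.001, -3.139, 0.001]
contact_force: [0.4, -0.7, -0.3]
grip_width: 1.001
gripper_force: 0.0
```

Request:
servo_tool(
  increments=[
    {"hand": -1, "dp": [0, 0, 0], "dr": [0, 0, 0]},
    {"hand": -1, "dp": [0, 0, 0], "dr": [0, 0, 0]},
  ],
)

```text
t: 7.65
ee_pos: [543.0, 181.8, 223.1]
orientation: [0.004, -3.139, 0.002]
contact_force: [0.4, 0.5, 0.2]
grip_width: 1.002
gripper_force: 0.0
```

```bash
python3 - <<'E'
from h import *
s=arm.state(); print(s["ee_pos"])
im=optics.capture("wrist")[:,:,::-1]; cv2.imwrite("pics/w5.png",im); np.save("w5.npy",np.r_[s["ee_pos"],s["orientation"]])
im2=optics.capture("scene")[:,:,::-1]; cv2.imwrite("pics/s5.png",im2)
E
```

```text
[543.04355887 181.84853558 223.07149766]
```

View pics/w5.png

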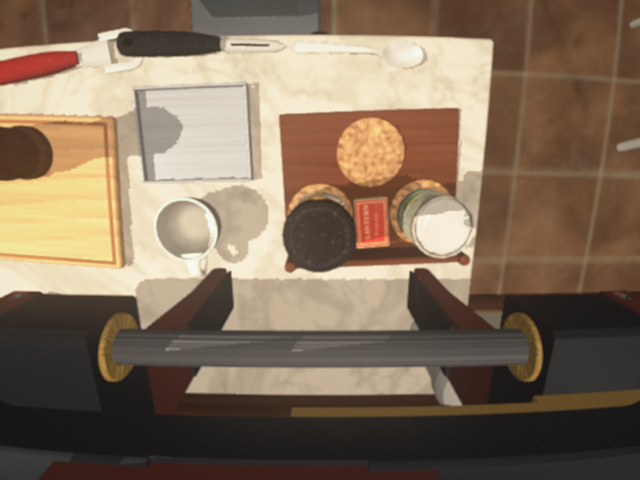

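The picture shows the lid centre at (320,235), the tin top at (441,226), the matchbox around (371,223), the free coaster at (370,152) and the steel tray spanning (135,88) to (256,182).

```bash
python3 - <<'E'
from h import *
np.set_printoptions(precision=1,suppress=True)
w=np.load("w5.npy"); s=dict(ee_pos=w[:3],orientation=w[3:])
r=lambda l,z:ray("wrist",l,z,s)
print("jar",r([(320,235)],104),"tin",r([(441,226)],82))
im=cv2.imread("pics/w5.png")
hsv=cv2.cvtColor(im,cv2.COLOR_BGR2HSV)
def rect(m,box,z,name):
    k=np.zeros(m.shape,np.uint8);x0,y0,x1,y1=box;k[y0:y1,x0:x1]=m[y0:y1,x0:x1]*255
    k=cv2.morphologyEx(k,cv2.MORPH_OPEN,np.ones((3,3)))
    c=max(cv2.findContours(k,0,1)[0],key=cv2.contourArea)[:,0].astype(float)
    P=r(c+0.,z)[:,:2].astype(np.float32); print(name,cv2.minAreaRect(P),cv2.minEnclosingCircle(P))
H,S,V=cv2.split(hsv)
rect(((H<22)&(H>6)&(V>125)).astype(np.uint8),(330,112,408,190),10,"coaster")
rect((((H<8)|(H>172))&(S>120)&(V>130)).astype(np.uint8),(352,192,392,252),20,"match")
print("match",r([(355,199),(386,197),(389,246),(357,248)],20))
print("spice",r([(280,114),(459,108)],6))
print("steel",r([(135,87),(249,82),(256,179),(143,182)],12))
print("board",r([(115,116),(124,268)],12))
E
```

```text
jar [[543.5 181.3 104. ]] tin [[540.1 289.6  82. ]]
coaster ((473.6054382324219, 232.59408569335938), (75.9768295288086, 82.12429809570312), 0.5504186749458313) ((471.90667724609375, 231.2172393798828), 53.77936553955078)
match ((549.5524291992188, 236.5030975341797), (42.06010055541992, 25.966262817382812), 5.0540666580200195) ((549.37548828125, 236.119873046875), 23.502498626708984)
match [[524.3 218.   20. ]
 [522.1 250.6  20. ]
 [575.4 256.4  20. ]
 [577.7 221.6  20. ]]
spice [[437.6 139.5   6. ]
 [429.7 326.3   6. ]]
steel [[409.3  -9.1  12. ]
 [406.9 109.4  12. ]
 [504.2 113.2  12. ]
 [506.7 -10.2  12. ]]
board [[437.6 -33.7  12. ]
 [604.8 -44.7  12. ]]
```

Request:
servo_tool(
  increments=[
    {"hand": -1, "dp": [-0.001, 0, 0.04], "dr": [0, 0, 0]},
    {"hand": -1, "dp": [-0.001, 0, 0.08], "dr": [0, 0, 0]},
    {"hand": -1, "dp": [-0.001, 0, 0.12], "dr": [0, 0, 0]},
    {"hand": -1, "dp": [-0.001, 0, 0.155], "dr": [0, 0, 0]},
    {"hand": -1, "dp": [-0.001, 0, 0.175], "dr": [0, 0, 0]},
    {"hand": -1, "dp": [-0.001, 0, 0.179], "dr": [0, 0, 0]},
    {"hand": -1, "dp": [-0.001, 0, 0.179], "dr": [0, 0, 0]},
    {"hand": -1, "dp": [-0.001, 0, 0.179], "dr": [0, 0, 0]},
  ],
)

```text
t: 8.55
ee_pos: [546.0, 181.1, 46.8]
orientation: [0.001, 3.14, 0.0]
contact_force: [-0.1, -0.3, 0.3]
grip_width: 0.998
gripper_force: 0.0
```

Request:
servo_tool(
  increments=[
    {"hand": 1, "dp": [0, 0, 0], "dr": [0, 0, 0]},
    {"hand": 1, "dp": [0, 0, 0], "dr": [0, 0, 0]},
    {"hand": 1, "dp": [0, 0, 0], "dr": [0, 0, 0]},
    {"hand": 1, "dp": [0, 0, 0], "dr": [0, 0, 0]},
    {"hand": 1, "dp": [0, 0, 0], "dr": [0, 0, 0]},
    {"hand": 1, "dp": [0, 0, 0], "dr": [0, 0, 0]},
  ],
)

```text
t: 9.15
ee_pos: [545.3, 181.5, 46.3]
orientation: [-0.001, 3.141, -0.0]
contact_force: [-1.3, -1.6, 5.6]
grip_width: 0.718
gripper_force: 30.0
```

Request:
servo_tool(
  increments=[
    {"hand": 1, "dp": [0, 0, -0.015], "dr": [0, 0, 0]},
    {"hand": 1, "dp": [0, 0, -0.045], "dr": [0, 0, 0]},
    {"hand": 1, "dp": [0, 0, -0.08], "dr": [0, 0, 0]},
    {"hand": 1, "dp": [0, 0, -0.1], "dr": [0, 0, 0]},
    {"hand": 1, "dp": [0, 0, -0.1], "dr": [0, 0, 0]},
    {"hand": 1, "dp": [-0.003, -0.02, -0.1], "dr": [0, 0, 0]},
    {"hand": 1, "dp": [-0.006, -0.055, -0.1], "dr": [0, 0, 0]},
    {"hand": 1, "dp": [-0.009, -0.095, -0.1], "dr": [0, 0, 0]},
  ],
)

```text
t: 9.95
ee_pos: [552.5, 86.4, 143.6]
orientation: [0.004, -3.138, -0.0]
contact_force: [-0.5, -0.3, -3.2]
grip_width: 0.715
gripper_force: 30.0
```

Request:
servo_tool(
  increments=[
    {"hand": 1, "dp": [-0.002, -0.04, 0], "dr": [0, 0, 0]},
    {"hand": 1, "dp": [-0.004, -0.08, 0], "dr": [0, 0, 0]},
    {"hand": 1, "dp": [-0.006, -0.12, 0], "dr": [0, 0, 0]},
    {"hand": 1, "dp": [-0.006, -0.16, 0], "dr": [0, 0, 0]},
    {"hand": 1, "dp": [-0.006, -0.2, 0], "dr": [0, 0, 0]},
    {"hand": 1, "dp": [-0.006, -0.24, 0], "dr": [0, 0, 0]},
    {"hand": 1, "dp": [-0.006, -0.265, 0], "dr": [0, 0, 0]},
    {"hand": 1, "dp": [-0.006, -0.277, 0], "dr": [0, 0, 0]},
  ],
)

```text
t: 10.75
ee_pos: [558.8, -192.4, 143.5]
orientation: [-0.003, -3.139, -0.001]
contact_force: [-0.4, 0.5, -4.1]
grip_width: 0.717
gripper_force: 30.0
```

Request:
servo_tool(
  increments=[
    {"hand": 1, "dp": [0, 0, 0], "dr": [0, 0, 0]},
    {"hand": 1, "dp": [0, 0, 0.03], "dr": [0, 0, 0]},
    {"hand": 1, "dp": [0, 0, 0.06], "dr": [0, 0, 0]},
    {"hand": 1, "dp": [0, 0, 0.085], "dr": [0, 0, 0]},
    {"hand": 1, "dp": [0, 0, 0.094], "dr": [0, 0, 0]},
    {"hand": 1, "dp": [0, 0, 0.097], "dr": [0, 0, 0]},
    {"hand": 1, "dp": [0, 0, 0.098], "dr": [0, 0, 0]},
    {"hand": 1, "dp": [0, 0, 0.098], "dr": [0, 0, 0]},
  ],
)

```text
t: 11.55
ee_pos: [560.0, -189.1, 48.2]
orientation: [0.002, -3.141, -0.001]
contact_force: [-0.5, -0.5, -4.0]
grip_width: 0.712
gripper_force: 30.0
```

```bash
python3 - <<'E'
from h import *
im2=optics.capture("scene")[:,:,::-1]; cv2.imwrite("pics/s6.png",cv2.resize(im2[220:420,290:490],(600,600)))
s=arm.state();print(s["ee_pos"],s["contact_force"])
E
```

```text
[ 560.60774972 -189.71396825   48.25450729] [ 0.36880066  0.25919945 -3.03710487]
```

View pics/s6.png

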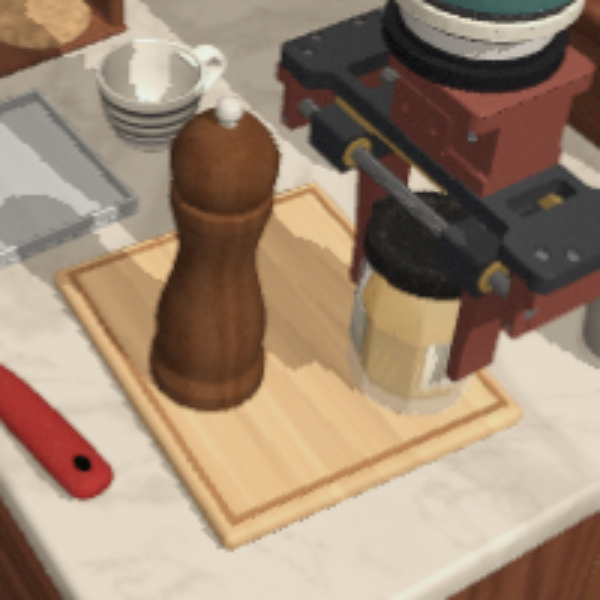

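The mill stands upright, the jar is upright over the board's far corner, and both bases are well inside its edges. The jar hasn't quite touched down, so I'll lower it a little further.

Request:
servo_tool(
  increments=[
    {"hand": 1, "dp": [0, 0, 0.0005], "dr": [0, 0, 0]},
    {"hand": 1, "dp": [0, 0, 0.001], "dr": [0, 0, 0]},
    {"hand": 1, "dp": [0, 0, 0.001], "dr": [0, 0, 0]},
  ],
)

```text
t: 11.9
ee_pos: [561.1, -190.1, 48.0]
orientation: [-0.0, 3.14, 0.0]
contact_force: [-0.9, 2.9, 5.8]
grip_width: 0.716
gripper_force: 30.0
```

Request:
servo_tool(
  increments=[
    {"hand": -1, "dp": [0, 0, 0], "dr": [0, 0, 0]},
    {"hand": -1, "dp": [0, 0, 0], "dr": [0, 0, 0]},
    {"hand": -1, "dp": [0, 0, 0], "dr": [0, 0, 0]},
    {"hand": -1, "dp": [0, 0, -0.03], "dr": [0, 0, 0]},
    {"hand": -1, "dp": [0, 0, -0.07], "dr": [0, 0, 0]},
    {"hand": -1, "dp": [0, 0, -0.11], "dr": [0, 0, 0]},
    {"hand": -1, "dp": [0.002, 0.04, -0.11], "dr": [0, 0, 0]},
    {"hand": -1, "dp": [0.004, 0.08, -0.11], "dr": [0, 0, 0]},
  ],
)

```text
t: 12.7
ee_pos: [557.5, -111.1, 158.5]
orientation: [0.004, 3.137, -0.002]
contact_force: [0.3, 1.2, -0.6]
grip_width: 1.001
gripper_force: 0.0
```

Request:
servo_tool(
  increments=[
    {"hand": -1, "dp": [0.002, 0.048, 0], "dr": [0, 0, 0]},
    {"hand": -1, "dp": [0.004, 0.096, 0], "dr": [0, 0, 0]},
    {"hand": -1, "dp": [0.006, 0.144, 0], "dr": [0, 0, 0]},
    {"hand": -1, "dp": [0.008, 0.192, 0], "dr": [0, 0, 0]},
    {"hand": -1, "dp": [0.01, 0.24, 0], "dr": [0, 0, 0]},
    {"hand": -1, "dp": [0.012, 0.288, 0], "dr": [0, 0, 0]},
    {"hand": -1, "dp": [0.014, 0.336, 0], "dr": [0, 0, 0]},
    {"hand": -1, "dp": [0.015, 0.38, 0], "dr": [0, 0, 0]},
  ],
)

```text
t: 13.5
ee_pos: [540.6, 271.7, 156.7]
orientation: [-0.001, 3.141, 0.0]
contact_force: [0.3, -0.9, -0.7]
grip_width: 1.004
gripper_force: 0.0
```

Request:
servo_tool(
  increments=[
    {"hand": -1, "dp": [0, 0.022, 0], "dr": [0, 0, 0]},
    {"hand": -1, "dp": [0, 0.022, 0], "dr": [0, 0, 0]},
    {"hand": -1, "dp": [0, 0.022, 0], "dr": [0, 0, 0]},
  ],
)

```text
t: 13.8
ee_pos: [540.7, 291.2, 156.3]
orientation: [0.002, -3.141, 0.001]
contact_force: [0.5, -0.6, -0.0]
grip_width: 1.001
gripper_force: 0.0
```

```bash
python3 - <<'E'
from h import *
s=arm.state(); print(s["ee_pos"])
im=optics.capture("wrist")[:,:,::-1]; cv2.imwrite("pics/w7.png",im); np.save("w7.npy",np.r_[s["ee_pos"],s["orientation"]])
E
```

```text
[540.72580314 291.22592378 156.33507798]
```

View pics/w7.png

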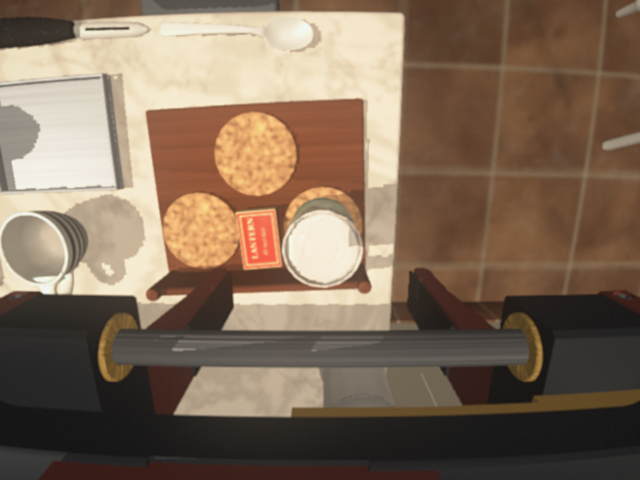

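The picture shows the tin top at (322,247), free coasters at (256,153) and (200,230), and the matchbox around (258,239).

```bash
python3 - <<'E'
from h import *
np.set_printoptions(precision=1,suppress=True)
w=np.load("w7.npy"); s=dict(ee_pos=w[:3],orientation=w[3:])
r=lambda l,z:ray("wrist",l,z,s)
im=cv2.imread("pics/w7.png");H,S,V=cv2.split(cv2.cvtColor(im,cv2.COLOR_BGR2HSV))
print("tin",r([(322,247)],82))
def seg(m,box,z,name,ell):
    k=np.zeros(m.shape,np.uint8);x0,y0,x1,y1=box;k[y0:y1,x0:x1]=m[y0:y1,x0:x1]*255
    k=cv2.morphologyEx(cv2.morphologyEx(k,cv2.MORPH_CLOSE,np.ones((5,5))),cv2.MORPH_OPEN,np.ones((5,5)))
    c=max(cv2.findContours(k,0,1)[0],key=cv2.contourArea)[:,0].astype(float)
    P=r(c,z)[:,:2].astype(np.float32); print(name,cv2.fitEllipse(P) if ell else cv2.minAreaRect(P))
cork=(H>8)&(H<25)&(V>140)
seg(cork,(208,105,304,203),10,"front",1)
seg(cork,(155,185,240,275),10,"right",1)
seg(((H<9)|(H>172))&(S>140)&(V>150),(230,200,286,278),20,"match",0)
print("front c",r([(256,153)],10),"right c",r([(200,230)],10))
print("match c",r([(236,211),(274,208),(282,268),(244,272)],20))
print("spice",r([(147,111),(362,98)],6))
E
```

```text
tin [[539.5 292.1  82. ]]
front ((476.1676330566406, 234.19273376464844), (94.33716583251953, 98.76964569091797), 31.47271728515625)
right ((542.16748046875, 175.7720184326172), (85.25528717041016, 98.11661529541016), 45.31650924682617)
match ((551.5501708984375, 234.9461212158203), (45.62709045410156, 28.90211296081543), 4.891763687133789)
front c [[475.2 235.3  10. ]] right c [[543.4 181.1  10. ]]
match c [[524.2 217.7  20. ]
 [521.6 250.9  20. ]
 [576.2 256.5  20. ]
 [580.1 221.8  20. ]]
spice [[438.5 140.4   6. ]
 [429.4 326.1   6. ]]
```

Request:
servo_tool(
  increments=[
    {"hand": -1, "dp": [0, 0.001, 0.03], "dr": [0, 0, 0]},
    {"hand": -1, "dp": [0, 0.001, 0.07], "dr": [0, 0, 0]},
    {"hand": -1, "dp": [0, 0.001, 0.105], "dr": [0, 0, 0]},
    {"hand": -1, "dp": [0, 0.001, 0.121], "dr": [0, 0, 0]},
    {"hand": -1, "dp": [0, 0.001, 0.121], "dr": [0, 0, 0]},
    {"hand": -1, "dp": [0, 0.001, 0.121], "dr": [0, 0, 0]},
  ],
)

```text
t: 14.45
ee_pos: [541.4, 291.3, 35.9]
orientation: [-0.002, -3.141, 0.0]
contact_force: [0.5, 0.3, 0.3]
grip_width: 0.997
gripper_force: 0.0
```

Request:
servo_tool(
  increments=[
    {"hand": 1, "dp": [0, 0, 0], "dr": [0, 0, 0]},
    {"hand": 1, "dp": [0, 0, 0], "dr": [0, 0, 0]},
    {"hand": 1, "dp": [0, 0, 0], "dr": [0, 0, 0]},
    {"hand": 1, "dp": [0, 0, 0], "dr": [0, 0, 0]},
    {"hand": 1, "dp": [0, 0, 0], "dr": [0, 0, 0]},
    {"hand": 1, "dp": [0, 0, 0], "dr": [0, 0, 0]},
  ],
)

```text
t: 15.05
ee_pos: [541.2, 292.7, 36.3]
orientation: [-0.001, 3.141, 0.001]
contact_force: [-0.6, -0.1, 5.9]
grip_width: 0.647
gripper_force: 30.0
```

Request:
servo_tool(
  increments=[
    {"hand": 1, "dp": [0, 0, -0.015], "dr": [0, 0, 0]},
    {"hand": 1, "dp": [0, 0, -0.045], "dr": [0, 0, 0]},
    {"hand": 1, "dp": [0, 0, -0.085], "dr": [0, 0, 0]},
    {"hand": 1, "dp": [0, 0, -0.11], "dr": [0, 0, 0]},
    {"hand": 1, "dp": [-0.002, -0.02, -0.11], "dr": [0, 0, 0]},
    {"hand": 1, "dp": [-0.004, -0.055, -0.11], "dr": [0, 0, 0]},
    {"hand": 1, "dp": [-0.006, -0.095, -0.11], "dr": [0, 0, 0]},
    {"hand": 1, "dp": [-0.008, -0.135, -0.11], "dr": [0, 0, 0]},
  ],
)

```text
t: 15.85
ee_pos: [548.7, 156.5, 146.3]
orientation: [-0.002, 3.141, -0.0]
contact_force: [0.6, 0.2, -1.4]
grip_width: 0.647
gripper_force: 30.0
```

Request:
servo_tool(
  increments=[
    {"hand": 1, "dp": [-0.003, -0.04, 0], "dr": [0, 0, 0]},
    {"hand": 1, "dp": [-0.006, -0.08, 0], "dr": [0, 0, 0]},
    {"hand": 1, "dp": [-0.009, -0.12, 0], "dr": [0, 0, 0]},
    {"hand": 1, "dp": [-0.011, -0.16, 0], "dr": [0, 0, 0]},
    {"hand": 1, "dp": [-0.011, -0.2, 0], "dr": [0, 0, 0]},
    {"hand": 1, "dp": [-0.011, -0.23, 0], "dr": [0, 0, 0]},
    {"hand": 1, "dp": [-0.011, -0.2425, 0], "dr": [0, 0, 0]},
    {"hand": 1, "dp": [-0.011, -0.2425, 0], "dr": [0, 0, 0]},
  ],
)

```text
t: 16.65
ee_pos: [560.0, -86.3, 146.0]
orientation: [0.004, 3.141, -0.0]
contact_force: [0.3, 0.5, -1.1]
grip_width: 0.65
gripper_force: 30.0
```

Request:
servo_tool(
  increments=[
    {"hand": 1, "dp": [0, 0, 0.03], "dr": [0, 0, 0]},
    {"hand": 1, "dp": [0, 0, 0.065], "dr": [0, 0, 0]},
    {"hand": 1, "dp": [0, 0, 0.095], "dr": [0, 0, 0]},
    {"hand": 1, "dp": [0, 0, 0.105], "dr": [0, 0, 0]},
    {"hand": 1, "dp": [0, 0, 0.107], "dr": [0, 0, 0]},
    {"hand": 1, "dp": [0, 0, 0.108], "dr": [0, 0, 0]},
    {"hand": 1, "dp": [0, 0, 0.1085], "dr": [0, 0, 0]},
    {"hand": 1, "dp": [0, 0, 0.1085], "dr": [0, 0, 0]},
  ],
)

```text
t: 17.45
ee_pos: [560.7, -84.9, 38.0]
orientation: [-0.001, 3.14, -0.001]
contact_force: [-0.0, -0.4, -2.2]
grip_width: 0.649
gripper_force: 30.0
```

Request:
servo_tool(
  increments=[
    {"hand": 1, "dp": [0, 0, 0.0005], "dr": [0, 0, 0]},
    {"hand": 1, "dp": [0, 0, 0.0005], "dr": [0, 0, 0]},
    {"hand": -1, "dp": [0, 0, 0.0005], "dr": [0, 0, 0]},
    {"hand": -1, "dp": [0, 0, 0.0005], "dr": [0, 0, 0]},
    {"hand": -1, "dp": [0, 0, 0.0005], "dr": [0, 0, 0]},
    {"hand": -1, "dp": [0, 0, -0.03], "dr": [0, 0, 0]},
    {"hand": -1, "dp": [0, 0, -0.07], "dr": [0, 0, 0]},
    {"hand": -1, "dp": [0, 0, -0.11], "dr": [0, 0, 0]},
  ],
)

```text
t: 18.25
ee_pos: [559.3, -84.9, 147.7]
orientation: [0.0, -3.14, -0.001]
contact_force: [0.9, -0.6, -0.2]
grip_width: 1.001
gripper_force: 0.0
```

Request:
servo_tool(
  increments=[
    {"hand": -0.2, "dp": [0.002, 0.045, 0], "dr": [0, 0, -0.02]},
    {"hand": -0.2, "dp": [0.004, 0.09, 0], "dr": [0, 0, -0.04]},
    {"hand": -0.2, "dp": [0.006, 0.135, 0], "dr": [0, 0, -0.06]},
    {"hand": -0.2, "dp": [0.008, 0.18, 0], "dr": [0, 0, -0.087]},
    {"hand": -0.2, "dp": [0.01, 0.225, 0], "dr": [0, 0, -0.087]},
    {"hand": -0.2, "dp": [0.01, 0.27, 0], "dr": [0, 0, -0.087]},
    {"hand": -0.2, "dp": [0.01, 0.305, 0], "dr": [0, 0, -0.087]},
    {"hand": -0.2, "dp": [0.01, 0.3215, 0], "dr": [0, 0, -0.087]},
  ],
)

```text
t: 19.05
ee_pos: [549.6, 239.4, 147.0]
orientation: [-0.141, 3.138, 0.001]
contact_force: [0.2, 0.0, 0.2]
grip_width: 0.601
gripper_force: 0.0
```

Request:
servo_tool(
  increments=[
    {"hand": -0.2, "dp": [0, 0, 0.04], "dr": [0, 0, 0]},
    {"hand": -0.2, "dp": [0, 0, 0.08], "dr": [0, 0, 0]},
    {"hand": -0.2, "dp": [0, 0, 0.09], "dr": [0, 0, 0]},
    {"hand": -0.2, "dp": [0, 0, 0.09], "dr": [0, 0, 0]},
    {"hand": -0.2, "dp": [0, 0, 0.09], "dr": [0, 0, 0]},
  ],
)

```text
t: 19.55
ee_pos: [550.9, 236.2, 58.2]
orientation: [-0.136, 3.138, 0.0]
contact_force: [0.2, 0.2, -0.7]
grip_width: 0.606
gripper_force: 0.0
```

```bash
python3 - <<'E'
from h import *
np.set_printoptions(precision=1,suppress=True)
s=arm.state(); print(s["ee_pos"],s["orientation"],s["contact_force"])
im=optics.capture("wrist")[:,:,::-1]; cv2.imwrite("pics/w8.png",im)
H,S,V=cv2.split(cv2.cvtColor(im,cv2.COLOR_BGR2HSV))
k=((((H<9)|(H>172))&(S>140)&(V>150))*255).astype(np.uint8);k[290:]=0
k=cv2.morphologyEx(cv2.morphologyEx(k,cv2.MORPH_CLOSE,np.ones((5,5))),cv2.MORPH_OPEN,np.ones((5,5)))
for c in cv2.findContours(k,0,1)[0]:
    if cv2.contourArea(c)>300: print(cv2.boundingRect(c),cv2.minAreaRect(ray("wrist",c[:,0],20,s)[:,:2].astype(np.float32)))
print(proj("wrist",[(550,236.5,20)],s))
E
```

```text
[550.9 236.2  58.2] [-0.1  3.1  0. ] [ 0.2  0.2 -0.7]
(294, 224, 55, 66) ((546.1671752929688, 236.0398406982422), (40.7439079284668, 32.5737419128418), 4.970544338226318)
[[321.5 263.4]]
```

Request:
servo_tool(
  increments=[
    {"hand": -0.2, "dp": [0, 0, 0.025], "dr": [0, 0, 0]},
    {"hand": -0.2, "dp": [0, 0, 0.04], "dr": [0, 0, 0]},
    {"hand": -0.2, "dp": [0, 0, 0.045], "dr": [0, 0, 0]},
    {"hand": -0.2, "dp": [0, 0, 0.045], "dr": [0, 0, 0]},
    {"hand": -0.2, "dp": [0, 0, 0.045], "dr": [0, 0, 0]},
  ],
)

```text
t: 20.1
ee_pos: [550.4, 236.7, 12.8]
orientation: [-0.137, 3.138, 0.0]
contact_force: [-0.2, -0.3, 0.9]
grip_width: 0.599
gripper_force: 0.0
```

Request:
servo_tool(
  increments=[
    {"hand": 1, "dp": [0, 0, 0], "dr": [0, 0, 0]},
    {"hand": 1, "dp": [0, 0, 0], "dr": [0, 0, 0]},
    {"hand": 1, "dp": [0, 0, 0], "dr": [0, 0, 0]},
    {"hand": 1, "dp": [0, 0, 0], "dr": [0, 0, 0]},
    {"hand": 1, "dp": [0, 0, 0], "dr": [0, 0, 0]},
  ],
)

```text
t: 20.6
ee_pos: [550.3, 236.7, 12.7]
orientation: [-0.137, 3.138, 0.0]
contact_force: [-0.2, -0.0, 5.2]
grip_width: 0.398
gripper_force: 30.0
```

Request:
servo_tool(
  increments=[
    {"hand": 1, "dp": [0, 0, -0.02], "dr": [0, 0, 0]},
    {"hand": 1, "dp": [0, 0, -0.055], "dr": [0, 0, 0]},
    {"hand": 1, "dp": [0, 0, -0.08], "dr": [0, 0, 0]},
    {"hand": 1, "dp": [0.025, -0.041, -0.08], "dr": [0, 0, 0.02]},
    {"hand": 1, "dp": [0.05, -0.082, -0.08], "dr": [0, 0, 0.04]},
    {"hand": 1, "dp": [0.075, -0.123, -0.08], "dr": [0, 0, 0.06]},
    {"hand": 1, "dp": [0.098, -0.16, -0.08], "dr": [0, 0, 0.072]},
    {"hand": 1, "dp": [0.1083, -0.1773, -0.08], "dr": [0, 0, 0.072]},
  ],
)

```text
t: 21.4
ee_pos: [454.5, 48.2, 91.8]
orientation: [0.021, -3.139, 0.001]
contact_force: [-0.0, 0.6, -0.4]
grip_width: 0.396
gripper_force: 30.0
```

Request:
servo_tool(
  increments=[
    {"hand": 1, "dp": [0, 0, 0], "dr": [0, 0, 0]},
    {"hand": 1, "dp": [0, 0, 0], "dr": [0, 0, 0]},
    {"hand": 1, "dp": [0, 0, 0], "dr": [0, 0, 0]},
  ],
)

```text
t: 21.7
ee_pos: [458.4, 51.1, 92.2]
orientation: [-0.025, 3.141, 0.0]
contact_force: [0.4, 0.9, -0.3]
grip_width: 0.396
gripper_force: 30.0
```

```bash
python3 - <<'E'
from h import *
np.set_printoptions(precision=2,suppress=True)
s=arm.state(); print(s["ee_pos"],s["orientation"],s["grip_width"]*88)
im=optics.capture("wrist")[:,:,::-1]; cv2.imwrite("pics/w9.png",im); np.save("w9.npy",np.r_[s["ee_pos"],s["orientation"]])
o=im[130:330,190:450]; cv2.imwrite("pics/w9c.png",cv2.resize(o,(780,600),interpolation=cv2.INTER_CUBIC))
print(proj("wrist",[(407.5,-9.5,12),(407.5,110,12),(507,110,12),(507,-9.5,12)],s))
E
```

```text
[458.44  51.15  92.23] [-0.02  3.14  0.  ] 34.828466038539645
[[233.69 173.54]
 [407.28 176.35]
 [397.12 309.23]
 [239.55 306.96]]
```

View pics/w9c.png

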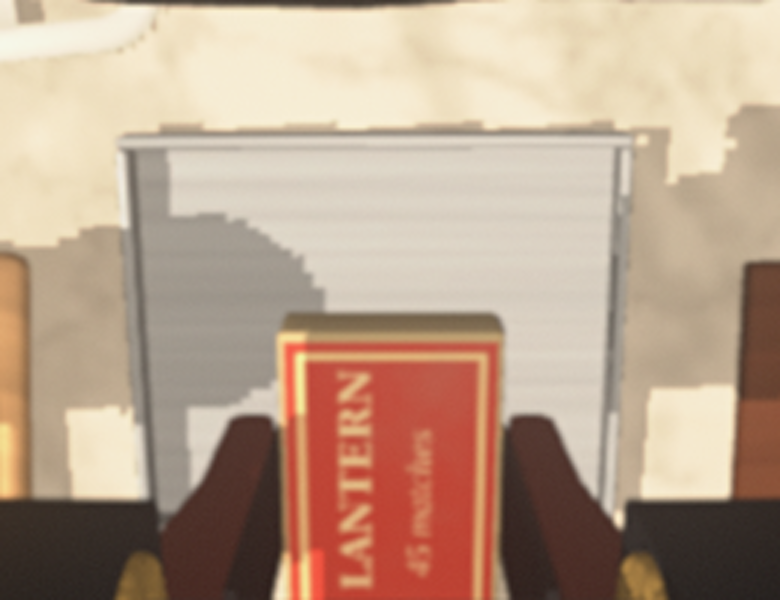

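The box front top edge runs from (280,340) to (503,340) in the crop, and the tray's front rim corners are (119,140) and (633,138). The box looks parallel to the tray and slightly right of its centre.

```bash
python3 - <<'E'
from h import *
np.set_printoptions(precision=1,suppress=True)
w=np.load("w9.npy"); s=dict(ee_pos=w[:3],orientation=w[3:])
C=lambda l:[(190+u/3,130+v/3) for u,v in l]
z=w[2]-12.7+6
print("rim",ray("wrist",C([(119,140),(633,138)]),12,s)); print("inner",ray("wrist",C([(137,150),(615,150)]),12,s))
print("box top front",ray("wrist",C([(278,338),(503,338)]),z+14,s),"bottom",ray("wrist",C([(286,315),(498,315)]),z,s))
E
```

```text
rim [[409.7 -12.4  12. ]
 [407.4 105.6  12. ]]
inner [[411.9  -8.3  12. ]
 [410.2 101.6  12. ]]
box top front [[433.   33.   99.5]
 [432.4  67.4  99.5]] bottom [[432.7  32.9  85.5]
 [432.1  68.   85.5]]
```

Request:
servo_tool(
  increments=[
    {"hand": 1, "dp": [0.001, -0.002, 0.03], "dr": [0, 0, -0.004]},
    {"hand": 1, "dp": [0.001, -0.002, 0.06], "dr": [0, 0, -0.004]},
    {"hand": 1, "dp": [0.001, -0.002, 0.076], "dr": [0, 0, -0.004]},
    {"hand": 1, "dp": [0.001, -0.002, 0.081], "dr": [0, 0, -0.004]},
    {"hand": 1, "dp": [0.001, -0.002, 0.0825], "dr": [0, 0, -0.004]},
    {"hand": 1, "dp": [0.001, -0.002, 0.083], "dr": [0, 0, -0.004]},
    {"hand": 1, "dp": [0.001, -0.002, 0.083], "dr": [0, 0, -0.004]},
  ],
)

```text
t: 22.45
ee_pos: [457.2, 49.0, 9.5]
orientation: [-0.032, 3.141, -0.0]
contact_force: [0.7, 0.9, -1.0]
grip_width: 0.393
gripper_force: 30.0
```

Request:
servo_tool(
  increments=[
    {"hand": 1, "dp": [0, 0, 0.0007], "dr": [0, 0, 0]},
    {"hand": 1, "dp": [0, 0, 0.0007], "dr": [0, 0, 0]},
    {"hand": -0.15, "dp": [0, 0, 0.0007], "dr": [0, 0, 0]},
    {"hand": -0.15, "dp": [0, 0, 0.0007], "dr": [0, 0, 0]},
    {"hand": -0.15, "dp": [0, 0, 0.0007], "dr": [0, 0, 0]},
    {"hand": -0.15, "dp": [0, 0, -0.03], "dr": [0, 0, 0]},
    {"hand": -0.15, "dp": [0, 0, -0.075], "dr": [0, 0, 0]},
    {"hand": -0.15, "dp": [0, 0, -0.12], "dr": [0, 0, 0]},
  ],
)

```text
t: 23.25
ee_pos: [455.7, 48.4, 130.0]
orientation: [0.03, -3.139, -0.0]
contact_force: [1.3, 0.6, 0.4]
grip_width: 0.574
gripper_force: 0.0
```

Request:
servo_tool(
  increments=[
    {"hand": -1, "dp": [-0.04, 0, -0.04], "dr": [0, 0, 0.019]},
    {"hand": -1, "dp": [-0.08, 0, -0.065], "dr": [0, 0, 0.019]},
    {"hand": -1, "dp": [-0.09, 0, -0.065], "dr": [0, 0, 0.019]},
    {"hand": -1, "dp": [-0.09, 0, -0.065], "dr": [0, 0, 0.019]},
    {"hand": -1, "dp": [-0.09, 0, -0.065], "dr": [0, 0, 0.019]},
  ],
)

```text
t: 23.75
ee_pos: [544.2, 50.2, 192.4]
orientation: [0.0, -3.137, -0.0]
contact_force: [0.4, -1.1, 0.6]
grip_width: 0.978
gripper_force: 0.0
```

```bash
python3 - <<'E'
from h import *
np.set_printoptions(precision=3,suppress=True)
s=arm.state(); print(s["ee_pos"],s["orientation"])
im=optics.capture("wrist")[:,:,::-1]; cv2.imwrite("pics/w10.png",im); np.save("w10.npy",np.r_[s["ee_pos"],s["orientation"]])
H,S,V=cv2.split(cv2.cvtColor(im,cv2.COLOR_BGR2HSV))
k=((((H<9)|(H>172))&(S>140)&(V>150))*255).astype(np.uint8);k[290:]=0
k=cv2.morphologyEx(cv2.morphologyEx(k,cv2.MORPH_CLOSE,np.ones((7,7))),cv2.MORPH_OPEN,np.ones((5,5)))
for c in cv2.findContours(k,0,1)[0]:
    if cv2.contourArea(c)>300: print(cv2.boundingRect(c),cv2.minAreaRect(ray("wrist",c[:,0],17,s)[:,:2].astype(np.float32)))
print(proj("wrist",[(458,49,3)],s),proj("wrist",[(408,-11,12),(508,109,12)],s))
E
```

```text
[544.191  50.195 192.408] [ 0.    -3.137 -0.   ]
(301, 103, 36, 54) ((456.9346618652344, 48.380531311035156), (48.15628433227539, 32.55757141113281), 0.5709319710731506)
(80, 37, 107, 32) ((383.3933410644531, -122.56571960449219), (19.056838989257812, 104.32720184326172), 6.729528427124023)
[[319.207 131.912]] [[254.144  75.843]
 [380.528 184.508]]
```

```bash
python3 - <<'E'
from h import *
np.set_printoptions(linewidth=250)
g=cv2.cvtColor(cv2.imread("pics/w10.png"),cv2.COLOR_BGR2GRAY).astype(int)
for v in (95,168): print(v,"L",g[v-2:v+3,240:275].mean(0).astype(int),"R",g[v-2:v+3,365:400].mean(0).astype(int))
for u in (285,350): print(u,"T",g[60:95,u-2:u+3].mean(1).astype(int),"B",g[170:205,u-2:u+3].mean(1).astype(int))
E
```

```text
95 L [206 206 206 205 204 201 200 200 200 200 201 202 203 198 179 140 117 130 144 147 147 146 146 146 159 183 197 199 199 199 199 198 199 199 199] R [199 199 199 199 199 199 199 200 200 200 194 173 159 177 188 169 150 152 157 160 162 164 165 167 179 206 219 220 217 214 212 212 212 212 212]
168 L [217 216 217 218 220 221 223 224 224 224 225 224 224 225 224 220 214 207 179 137 120 135 145 147 147 146 146 146 152 173 195 201 201 201 200] R [197 197 197 197 197 197 196 197 197 189 165 153 177 185 169 164 168 168 167 166 165 165 181 206 214 213 212 213 214 217 219 221 221 221 220]
285 T [222 222 223 223 222 223 222 223 223 223 223 223 223 224 221 209 191 187 177 142 127 165 191 197 198 200 203 205 204 201 196 194 194 197 198] B [199 200 201 202 201 199 200 201 193 166 140 139 174 192 201 221 226 226 225 225 225 225 225 225 225 225 225 225 225 225 225 224 219 206 188]
350 T [217 216 214 212 212 213 216 220 221 222 223 223 223 221 210 197 191 169 134 138 173 194 199 198 199 201 202 200 198 198 197 197 196 198 201] B [198 199 201 202 203 203 202 191 162 136 149 186 195 198 218 225 223 219 212 195 174 165 163 163 161 160 158 157 156 157 157 158 160 161 162]
```

```bash
python3 - <<'E'
from h import *
np.set_printoptions(precision=1,suppress=True)
w=np.load("w10.npy"); s=dict(ee_pos=w[:3],orientation=w[3:])
print(ray("wrist",[(253.5,95),(257.5,168),(380.5,95),(378.8,168),(285,75.5),(350,74.3),(285,184),(350,183)],12,s))
print("inner rim",ray("wrist",[(255,95),(259,168),(379,95),(377.5,168),(285,78.3),(350,77),(285,181.8),(350,180.5)],12,s))
E
```

```text
[[424.9 -12.1  12. ]
 [492.1 -10.7  12. ]
 [424.9 106.   12. ]
 [492.1 106.7  12. ]
 [407.9  17.5  12. ]
 [406.9  77.3  12. ]
 [507.6  15.6  12. ]
 [506.6  79.1  12. ]]
inner rim [[424.9 -10.7  12. ]
 [492.2  -9.3  12. ]
 [424.9 104.6  12. ]
 [492.1 105.5  12. ]
 [410.4  17.5  12. ]
 [409.2  77.4  12. ]
 [505.5  15.7  12. ]
 [504.2  79.   12. ]]
```

The matchbox is within about 1 mm of the tray centre and parallel to it. Now the tin goes back.

Request:
servo_tool(
  increments=[
    {"hand": -1, "dp": [-0.005, -0.045, 0.015], "dr": [0, 0, 0]},
    {"hand": -1, "dp": [-0.01, -0.09, 0.03], "dr": [0, 0, 0]},
    {"hand": -1, "dp": [-0.0158, -0.125, 0.045], "dr": [0, 0, 0]},
    {"hand": -1, "dp": [-0.0158, -0.1352, 0.045], "dr": [0, 0, 0]},
    {"hand": -1, "dp": [-0.0158, -0.1352, 0.045], "dr": [0, 0, 0]},
    {"hand": -1, "dp": [-0.0158, -0.1352, 0.045], "dr": [0, 0, 0]},
    {"hand": -1, "dp": [-0.0158, -0.1352, 0.045], "dr": [0, 0, 0]},
  ],
)

```text
t: 24.5
ee_pos: [561.9, -83.5, 149.5]
orientation: [0.002, -3.142, -0.001]
contact_force: [-0.2, -0.2, 0.1]
grip_width: 1.001
gripper_force: 0.0
```

```bash
python3 - <<'E'
from h import *
for i in range(4): optics.capture("wrist")
s=arm.state(); print(s["ee_pos"],s["orientation"])
E
```

```text
[562.43215394 -84.04690529 149.56793174] [-2.50410836e-03  3.14111464e+00 -4.06355593e-05]
```

Request:
servo_tool(
  increments=[
    {"hand": -1, "dp": [0.002, -0.001, 0.03], "dr": [0, 0, 0]},
    {"hand": -1, "dp": [0.002, -0.001, 0.07], "dr": [0, 0, 0]},
    {"hand": -1, "dp": [0.002, -0.001, 0.1], "dr": [0, 0, 0]},
    {"hand": -1, "dp": [0.002, -0.001, 0.112], "dr": [0, 0, 0]},
    {"hand": -1, "dp": [0.002, -0.001, 0.112], "dr": [0, 0, 0]},
    {"hand": -1, "dp": [0.002, -0.001, 0.112], "dr": [0, 0, 0]},
  ],
)

```text
t: 25.3
ee_pos: [561.2, -86.0, 38.1]
orientation: [-0.001, 3.14, -0.0]
contact_force: [-0.6, -0.6, -0.0]
grip_width: 1.0
gripper_force: 0.0
```

Request:
servo_tool(
  increments=[
    {"hand": 1, "dp": [0, 0, 0], "dr": [0, 0, 0]},
    {"hand": 1, "dp": [0, 0, 0], "dr": [0, 0, 0]},
    {"hand": 1, "dp": [0, 0, 0], "dr": [0, 0, 0]},
    {"hand": 1, "dp": [0, 0, 0], "dr": [0, 0, 0]},
    {"hand": 1, "dp": [0, 0, 0], "dr": [0, 0, 0]},
    {"hand": 1, "dp": [0, 0, 0], "dr": [0, 0, 0]},
  ],
)

```text
t: 25.9
ee_pos: [560.6, -86.0, 37.7]
orientation: [-0.0, 3.141, -0.0]
contact_force: [-1.1, 1.1, 6.2]
grip_width: 0.651
gripper_force: 30.0
```

Request:
servo_tool(
  increments=[
    {"hand": 1, "dp": [0, 0, -0.015], "dr": [0, 0, 0]},
    {"hand": 1, "dp": [0, 0, -0.045], "dr": [0, 0, 0]},
    {"hand": 1, "dp": [0, 0, -0.085], "dr": [0, 0, 0]},
    {"hand": 1, "dp": [0, 0, -0.11], "dr": [0, 0, 0]},
    {"hand": 1, "dp": [0.001, 0.02, -0.11], "dr": [0, 0, 0]},
    {"hand": 1, "dp": [0.002, 0.055, -0.11], "dr": [0, 0, 0]},
    {"hand": 1, "dp": [0.004, 0.095, -0.11], "dr": [0, 0, 0]},
    {"hand": 1, "dp": [0.006, 0.135, -0.11], "dr": [0, 0, 0]},
  ],
)

```text
t: 26.7
ee_pos: [553.8, 49.9, 146.9]
orientation: [-0.001, -3.141, 0.0]
contact_force: [0.2, 0.2, -1.3]
grip_width: 0.651
gripper_force: 30.0
```

Request:
servo_tool(
  increments=[
    {"hand": 1, "dp": [0.003, 0.04, 0], "dr": [0, 0, 0]},
    {"hand": 1, "dp": [0.006, 0.08, 0], "dr": [0, 0, 0]},
    {"hand": 1, "dp": [0.009, 0.12, 0], "dr": [0, 0, 0]},
    {"hand": 1, "dp": [0.0134, 0.16, 0], "dr": [0, 0, 0]},
    {"hand": 1, "dp": [0.0134, 0.2, 0], "dr": [0, 0, 0]},
    {"hand": 1, "dp": [0.0134, 0.232, 0], "dr": [0, 0, 0]},
    {"hand": 1, "dp": [0.0134, 0.244, 0], "dr": [0, 0, 0]},
    {"hand": 1, "dp": [0.0134, 0.244, 0], "dr": [0, 0, 0]},
  ],
)

```text
t: 27.5
ee_pos: [540.5, 294.0, 146.6]
orientation: [0.004, -3.141, 0.0]
contact_force: [-0.1, -0.2, -1.7]
grip_width: 0.647
gripper_force: 30.0
```

Request:
servo_tool(
  increments=[
    {"hand": 1, "dp": [0, 0, 0.03], "dr": [0, 0, 0]},
    {"hand": 1, "dp": [0, 0, 0.065], "dr": [0, 0, 0]},
    {"hand": 1, "dp": [0, 0, 0.095], "dr": [0, 0, 0]},
    {"hand": 1, "dp": [0, 0, 0.105], "dr": [0, 0, 0]},
    {"hand": 1, "dp": [0, 0, 0.109], "dr": [0, 0, 0]},
    {"hand": 1, "dp": [0, 0, 0.111], "dr": [0, 0, 0]},
    {"hand": 1, "dp": [0, 0, 0.111], "dr": [0, 0, 0]},
    {"hand": 1, "dp": [0, 0, 0.111], "dr": [0, 0, 0]},
  ],
)

```text
t: 28.3
ee_pos: [541.9, 293.2, 37.5]
orientation: [-0.0, 3.139, 0.001]
contact_force: [1.0, -0.5, -1.2]
grip_width: 0.649
gripper_force: 30.0
```

Request:
servo_tool(
  increments=[
    {"hand": 1, "dp": [0, 0, 0.001], "dr": [0, 0, 0]},
    {"hand": 1, "dp": [0, 0, 0.0015], "dr": [0, 0, 0]},
    {"hand": 1, "dp": [0, 0, 0.0015], "dr": [0, 0, 0]},
  ],
)

```text
t: 28.6
ee_pos: [541.5, 293.3, 35.7]
orientation: [-0.001, 3.14, 0.001]
contact_force: [-1.2, -0.8, 5.9]
grip_width: 0.649
gripper_force: 30.0
```

Request:
servo_tool(
  increments=[
    {"hand": -1, "dp": [0, 0, 0], "dr": [0, 0, 0]},
    {"hand": -1, "dp": [0, 0, 0], "dr": [0, 0, 0]},
    {"hand": -1, "dp": [0, 0, 0], "dr": [0, 0, 0]},
    {"hand": -1, "dp": [0, 0, -0.03], "dr": [0, 0, 0]},
    {"hand": -1, "dp": [0, 0, -0.07], "dr": [0, 0, 0]},
    {"hand": -1, "dp": [0, 0, -0.111], "dr": [0, 0, 0]},
    {"hand": -1, "dp": [-0.002, -0.045, -0.111], "dr": [0, 0, 0]},
    {"hand": -1, "dp": [-0.004, -0.09, -0.111], "dr": [0, 0, 0]},
  ],
)

```text
t: 29.4
ee_pos: [546.1, 203.3, 147.4]
orientation: [-0.005, 3.138, 0.001]
contact_force: [0.1, -1.6, -0.2]
grip_width: 0.998
gripper_force: 0.0
```

Request:
servo_tool(
  increments=[
    {"hand": -1, "dp": [-0.003, -0.048, 0], "dr": [0, 0, 0]},
    {"hand": -1, "dp": [-0.006, -0.096, 0], "dr": [0, 0, 0]},
    {"hand": -1, "dp": [-0.009, -0.144, 0], "dr": [0, 0, 0]},
    {"hand": -1, "dp": [-0.012, -0.192, 0], "dr": [0, 0, 0]},
    {"hand": -1, "dp": [-0.0153, -0.24, 0], "dr": [0, 0, 0]},
    {"hand": -1, "dp": [-0.0153, -0.288, 0], "dr": [0, 0, 0]},
    {"hand": -1, "dp": [-0.0153, -0.336, 0], "dr": [0, 0, 0]},
    {"hand": -1, "dp": [-0.0153, -0.375, 0], "dr": [0, 0, 0]},
  ],
)

```text
t: 30.2
ee_pos: [560.0, -174.7, 145.6]
orientation: [0.001, 3.142, -0.001]
contact_force: [0.2, 1.1, 0.8]
grip_width: 1.001
gripper_force: 0.0
```

Request:
servo_tool(
  increments=[
    {"hand": -1, "dp": [0, -0.018, 0], "dr": [0, 0, 0]},
    {"hand": -1, "dp": [0, -0.018, 0], "dr": [0, 0, 0]},
    {"hand": -1, "dp": [0, -0.018, 0], "dr": [0, 0, 0]},
    {"hand": -1, "dp": [0, -0.018, 0], "dr": [0, 0, 0]},
    {"hand": -1, "dp": [0, -0.018, 0], "dr": [0, 0, 0]},
  ],
)

```text
t: 30.7
ee_pos: [560.2, -188.3, 145.6]
orientation: [0.003, -3.141, -0.001]
contact_force: [0.1, -0.5, -0.0]
grip_width: 0.995
gripper_force: 0.0
```

```bash
python3 - <<'E'
from h import *
for i in range(4): optics.capture("wrist")
s=arm.state(); print(s["ee_pos"],s["orientation"])
E
```

```text
[ 560.39588647 -189.2290672   145.71686426] [ 2.10997111e-03 -3.14155842e+00 -6.26932471e-05]
```

Request:
servo_tool(
  increments=[
    {"hand": -1, "dp": [0, -0.001, 0.03], "dr": [0, 0, 0]},
    {"hand": -1, "dp": [0, -0.001, 0.065], "dr": [0, 0, 0]},
    {"hand": -1, "dp": [0, -0.001, 0.09], "dr": [0, 0, 0]},
    {"hand": -1, "dp": [0, -0.001, 0.0982], "dr": [0, 0, 0]},
    {"hand": -1, "dp": [0, -0.001, 0.0982], "dr": [0, 0, 0]},
    {"hand": -1, "dp": [0, -0.001, 0.0982], "dr": [0, 0, 0]},
  ],
)

```text
t: 31.5
ee_pos: [561.1, -191.3, 48.4]
orientation: [-0.001, 3.14, -0.001]
contact_force: [0.8, -0.4, -1.0]
grip_width: 1.001
gripper_force: 0.0
```

Request:
servo_tool(
  increments=[
    {"hand": 1, "dp": [0, 0, 0], "dr": [0, 0, 0]},
    {"hand": 1, "dp": [0, 0, 0], "dr": [0, 0, 0]},
    {"hand": 1, "dp": [0, 0, 0], "dr": [0, 0, 0]},
    {"hand": 1, "dp": [0, 0, 0], "dr": [0, 0, 0]},
    {"hand": 1, "dp": [0, 0, 0], "dr": [0, 0, 0]},
    {"hand": 1, "dp": [0, 0, 0], "dr": [0, 0, 0]},
  ],
)

```text
t: 32.1
ee_pos: [560.6, -190.8, 48.1]
orientation: [-0.0, 3.141, 0.0]
contact_force: [-1.3, 2.6, 6.6]
grip_width: 0.715
gripper_force: 30.0
```

Request:
servo_tool(
  increments=[
    {"hand": 1, "dp": [0, 0, -0.015], "dr": [0, 0, 0]},
    {"hand": 1, "dp": [0, 0, -0.045], "dr": [0, 0, 0]},
    {"hand": 1, "dp": [0, 0, -0.08], "dr": [0, 0, 0]},
    {"hand": 1, "dp": [0, 0, -0.1], "dr": [0, 0, 0]},
    {"hand": 1, "dp": [0, 0.02, -0.1], "dr": [0, 0, 0]},
    {"hand": 1, "dp": [0, 0.055, -0.1], "dr": [0, 0, 0]},
    {"hand": 1, "dp": [0.002, 0.095, -0.1], "dr": [0, 0, 0]},
    {"hand": 1, "dp": [0.004, 0.135, -0.1], "dr": [0, 0, 0]},
  ],
)

```text
t: 32.9
ee_pos: [555.3, -55.0, 146.8]
orientation: [-0.001, -3.14, -0.0]
contact_force: [0.0, -0.2, -4.6]
grip_width: 0.715
gripper_force: 30.0
```

Request:
servo_tool(
  increments=[
    {"hand": 1, "dp": [0.003, 0.04, 0], "dr": [0, 0, 0]},
    {"hand": 1, "dp": [0.006, 0.08, 0], "dr": [0, 0, 0]},
    {"hand": 1, "dp": [0.009, 0.12, 0], "dr": [0, 0, 0]},
    {"hand": 1, "dp": [0.0112, 0.16, 0], "dr": [0, 0, 0]},
    {"hand": 1, "dp": [0.0112, 0.195, 0], "dr": [0, 0, 0]},
    {"hand": 1, "dp": [0.0112, 0.225, 0], "dr": [0, 0, 0]},
    {"hand": 1, "dp": [0.0112, 0.2374, 0], "dr": [0, 0, 0]},
    {"hand": 1, "dp": [0.0112, 0.2374, 0], "dr": [0, 0, 0]},
  ],
)

```text
t: 33.7
ee_pos: [544.4, 182.5, 146.8]
orientation: [0.004, -3.141, 0.0]
contact_force: [-0.1, 0.1, -3.7]
grip_width: 0.717
gripper_force: 30.0
```

Request:
servo_tool(
  increments=[
    {"hand": 1, "dp": [0, 0, 0], "dr": [0, 0, 0]},
    {"hand": 1, "dp": [0, 0, 0.03], "dr": [0, 0, 0]},
    {"hand": 1, "dp": [0, 0, 0.06], "dr": [0, 0, 0]},
    {"hand": 1, "dp": [0, 0, 0.085], "dr": [0, 0, 0]},
    {"hand": 1, "dp": [0, 0, 0.096], "dr": [0, 0, 0]},
    {"hand": 1, "dp": [0, 0, 0.1], "dr": [0, 0, 0]},
    {"hand": 1, "dp": [0, 0, 0.101], "dr": [0, 0, 0]},
    {"hand": 1, "dp": [0, 0, 0.101], "dr": [0, 0, 0]},
  ],
)

```text
t: 34.5
ee_pos: [546.1, 181.2, 47.4]
orientation: [0.0, 3.14, 0.001]
contact_force: [-0.1, 0.4, -3.9]
grip_width: 0.715
gripper_force: 30.0
```

Request:
servo_tool(
  increments=[
    {"hand": 1, "dp": [0, 0, 0.001], "dr": [0, 0, 0]},
    {"hand": 1, "dp": [0, 0, 0.0015], "dr": [0, 0, 0]},
    {"hand": 1, "dp": [0, 0, 0.0015], "dr": [0, 0, 0]},
  ],
)

```text
t: 34.8
ee_pos: [546.0, 181.6, 46.1]
orientation: [-0.001, 3.139, 0.0]
contact_force: [-0.6, -1.8, 4.7]
grip_width: 0.711
gripper_force: 30.0
```

Request:
servo_tool(
  increments=[
    {"hand": -1, "dp": [0, 0, 0], "dr": [0, 0, 0]},
    {"hand": -1, "dp": [0, 0, 0], "dr": [0, 0, 0]},
    {"hand": -1, "dp": [0, 0, 0], "dr": [0, 0, 0]},
    {"hand": -1, "dp": [0, 0, -0.03], "dr": [0, 0, 0]},
    {"hand": -1, "dp": [0, 0, -0.07], "dr": [0, 0, 0]},
    {"hand": -1, "dp": [0, 0, -0.11], "dr": [0, 0, 0]},
    {"hand": -1, "dp": [0, 0, -0.15], "dr": [0, 0, 0]},
    {"hand": -1, "dp": [0, 0, -0.176], "dr": [0, 0, 0]},
  ],
)

```text
t: 35.6
ee_pos: [545.9, 181.7, 224.0]
orientation: [-0.0, 3.138, 0.001]
contact_force: [-0.2, 0.1, 0.4]
grip_width: 0.999
gripper_force: 0.0
```

```bash
python3 - <<'E'
from h import *
for i in range(3): optics.capture("wrist")
s=arm.state(); print(s["ee_pos"],s["orientation"])
im=optics.capture("wrist")[:,:,::-1]; cv2.imwrite("pics/w11.png",im); np.save("w11.npy",np.r_[s["ee_pos"],s["orientation"]])
a=cv2.imread("pics/w5.png"); # same pose as before: compare lid/tin by correlation
for n,(x0,y0,x1,y1) in dict(lid=(278,192,362,276),tin=(404,186,478,262),tray=(276,104,330,180)).items():
    r=cv2.matchTemplate(im[y0-15:y1+15,x0-15:x1+15],a[y0:y1,x0:x1],cv2.TM_CCOEFF_NORMED); _,v,_,p=cv2.minMaxLoc(r); print(n,p[0]-15,p[1]-15,v)
E
```

```text
[546.25445067 181.68845624 222.76685713] [-4.61651431e-04  3.13758033e+00  1.41997182e-03]
lid 0 -4 0.9648523330688477
tin 1 -4 0.976926326751709
tray -1 -5 0.9954125285148621
```

Request:
servo_tool(
  increments=[
    {"hand": -1, "dp": [0.01, -0.04, 0], "dr": [0, 0, 0]},
    {"hand": -1, "dp": [0.02, -0.08, 0], "dr": [0, 0, 0]},
    {"hand": -1, "dp": [0.03, -0.12, 0], "dr": [0, 0, 0]},
    {"hand": -1, "dp": [0.04, -0.16, 0], "dr": [0, 0, 0]},
    {"hand": -1, "dp": [0.05, -0.2, 0], "dr": [0, 0, 0]},
    {"hand": -1, "dp": [0.06, -0.24, 0], "dr": [0, 0, 0]},
    {"hand": -1, "dp": [0.0707, -0.28, 0], "dr": [0, 0, 0]},
    {"hand": -1, "dp": [0.0707, -0.3184, 0], "dr": [0, 0, 0]},
  ],
)

```text
t: 36.6
ee_pos: [471.4, -137.7, 218.8]
orientation: [-0.0, -3.137, -0.003]
contact_force: [0.6, -0.3, 0.5]
grip_width: 0.999
gripper_force: 0.0
```

```bash
python3 - <<'E'
from h import *
for i in range(7): optics.capture("wrist")
s=arm.state(); print(s["ee_pos"],s["orientation"])
E
```

```text
[ 473.75539349 -135.6861123   219.9959452 ] [ 1.95687020e-03 -3.13960988e+00 -2.00451556e-03]
```

Request:
servo_tool(
  increments=[
    {"hand": -1, "dp": [-0.0005, -0.001, 0.03], "dr": [0, 0, 0]},
    {"hand": -1, "dp": [-0.0005, -0.001, 0.06], "dr": [0, 0, 0]},
    {"hand": -1, "dp": [-0.0005, -0.001, 0.08], "dr": [0, 0, 0]},
    {"hand": -1, "dp": [-0.0005, -0.001, 0.0887], "dr": [0, 0, 0]},
    {"hand": -1, "dp": [-0.0005, -0.001, 0.0887], "dr": [0, 0, 0]},
    {"hand": -1, "dp": [-0.0005, -0.001, 0.0887], "dr": [0, 0, 0]},
    {"hand": -1, "dp": [-0.0005, -0.001, 0.0887], "dr": [0, 0, 0]},
  ],
)

```text
t: 37.65
ee_pos: [475.9, -138.2, 133.4]
orientation: [-0.001, 3.14, -0.001]
contact_force: [0.2, 0.1, -0.8]
grip_width: 1.001
gripper_force: 0.0
```

Request:
servo_tool(
  increments=[
    {"hand": 1, "dp": [0, 0, 0], "dr": [0, 0, 0]},
    {"hand": 1, "dp": [0, 0, 0], "dr": [0, 0, 0]},
    {"hand": 1, "dp": [0, 0, 0], "dr": [0, 0, 0]},
    {"hand": 1, "dp": [0, 0, 0], "dr": [0, 0, 0]},
    {"hand": 1, "dp": [0, 0, 0], "dr": [0, 0, 0]},
    {"hand": 1, "dp": [0, 0, 0], "dr": [0, 0, 0]},
    {"hand": 1, "dp": [0, 0, 0], "dr": [0, 0, 0]},
  ],
)

```text
t: 38.35
ee_pos: [474.9, -138.1, 132.3]
orientation: [0.0, -3.142, -0.0]
contact_force: [-0.1, -0.5, 0.2]
grip_width: 0.547
gripper_force: 30.0
```

Request:
servo_tool(
  increments=[
    {"hand": 1, "dp": [0, 0, -0.015], "dr": [0, 0, 0]},
    {"hand": 1, "dp": [0, 0, -0.045], "dr": [0, 0, 0]},
    {"hand": 1, "dp": [0, 0, -0.075], "dr": [0, 0, 0]},
    {"hand": 1, "dp": [0, 0.015, -0.09], "dr": [0, 0, 0]},
    {"hand": 1, "dp": [0, 0.04, -0.09], "dr": [0, 0, 0]},
    {"hand": 1, "dp": [0, 0.075, -0.09], "dr": [0, 0, 0]},
    {"hand": 1, "dp": [0, 0.11, -0.09], "dr": [0, 0, 0]},
    {"hand": 1, "dp": [0, 0.145, -0.09], "dr": [0, 0, 0]},
  ],
)

```text
t: 39.15
ee_pos: [474.2, 8.2, 222.0]
orientation: [-0.001, -3.141, -0.0]
contact_force: [0.7, 0.2, -2.0]
grip_width: 0.544
gripper_force: 30.0
```

Request:
servo_tool(
  increments=[
    {"hand": 1, "dp": [0, 0.04, 0], "dr": [0, 0, 0]},
    {"hand": 1, "dp": [0, 0.08, 0], "dr": [0, 0, 0]},
    {"hand": 1, "dp": [0, 0.12, 0], "dr": [0, 0, 0]},
    {"hand": 1, "dp": [-0.002, 0.16, 0], "dr": [0, 0, 0]},
    {"hand": 1, "dp": [-0.0044, 0.195, 0], "dr": [0, 0, 0]},
    {"hand": 1, "dp": [-0.0044, 0.217, 0], "dr": [0, 0, 0]},
    {"hand": 1, "dp": [-0.0044, 0.2279, 0], "dr": [0, 0, 0]},
    {"hand": 1, "dp": [-0.0044, 0.2279, 0], "dr": [0, 0, 0]},
  ],
)

```text
t: 39.95
ee_pos: [478.8, 235.6, 221.8]
orientation: [0.003, -3.141, 0.0]
contact_force: [-0.4, -0.0, -2.0]
grip_width: 0.544
gripper_force: 30.0
```

Request:
servo_tool(
  increments=[
    {"hand": 1, "dp": [0, 0, 0], "dr": [0, 0, 0]},
    {"hand": 1, "dp": [0, 0, 0.03], "dr": [0, 0, 0]},
    {"hand": 1, "dp": [0, 0, 0.06], "dr": [0, 0, 0]},
    {"hand": 1, "dp": [0, 0, 0.08], "dr": [0, 0, 0]},
    {"hand": 1, "dp": [0, 0, 0.088], "dr": [0, 0, 0]},
    {"hand": 1, "dp": [0, 0, 0.0915], "dr": [0, 0, 0]},
    {"hand": 1, "dp": [0, 0, 0.0915], "dr": [0, 0, 0]},
    {"hand": 1, "dp": [0, 0, 0.0915], "dr": [0, 0, 0]},
  ],
)

```text
t: 40.75
ee_pos: [480.1, 234.9, 131.8]
orientation: [0.0, 3.14, 0.001]
contact_force: [0.2, -0.5, -2.0]
grip_width: 0.543
gripper_force: 30.0
```

Request:
servo_tool(
  increments=[
    {"hand": 1, "dp": [0, 0, 0.001], "dr": [0, 0, 0]},
    {"hand": 1, "dp": [0, 0, 0.001], "dr": [0, 0, 0]},
    {"hand": 1, "dp": [0, 0, 0.001], "dr": [0, 0, 0]},
  ],
)

```text
t: 41.05
ee_pos: [479.5, 235.0, 130.3]
orientation: [-0.001, 3.141, 0.001]
contact_force: [0.5, 0.2, 1.3]
grip_width: 0.546
gripper_force: 30.0
```

Request:
servo_tool(
  increments=[
    {"hand": -1, "dp": [0, 0, 0], "dr": [0, 0, 0]},
    {"hand": -1, "dp": [0, 0, 0], "dr": [0, 0, 0]},
    {"hand": -1, "dp": [0, 0, 0], "dr": [0, 0, 0]},
    {"hand": -1, "dp": [0, 0, -0.03], "dr": [0, 0, 0]},
    {"hand": -1, "dp": [0, 0, -0.07], "dr": [0, 0, 0]},
    {"hand": -1, "dp": [0, 0, -0.115], "dr": [0, 0, 0]},
    {"hand": -1, "dp": [-0.0155, -0.045, -0.132], "dr": [0, 0, 0]},
    {"hand": -1, "dp": [-0.0155, -0.045, -0.132], "dr": [0, 0, 0]},
  ],
)

```text
t: 41.85
ee_pos: [498.2, 187.2, 265.3]
orientation: [0.003, 3.134, -0.001]
contact_force: [0.4, -0.2, 0.7]
grip_width: 0.998
gripper_force: 0.0
```

Request:
servo_tool(
  increments=[
    {"hand": -1, "dp": [0, 0, 0], "dr": [0, 0, 0]},
    {"hand": -1, "dp": [0, 0, 0], "dr": [0, 0, 0]},
    {"hand": -1, "dp": [0, 0, 0], "dr": [0, 0, 0]},
    {"hand": -1, "dp": [0, 0, 0], "dr": [0, 0, 0]},
  ],
)

```text
t: 42.25
ee_pos: [493.9, 190.4, 260.8]
orientation: [0.002, -3.14, 0.0]
contact_force: [-0.3, -0.1, 0.6]
grip_width: 0.999
gripper_force: 0.0
```

```bash
python3 - <<'E'
from h import *
s=arm.state(); print(s["t"],s["ee_pos"],s["orientation"])
b=lambda im,x0,y0,x1,y1:im[y0:y1,x0:x1]
w=optics.capture("wrist")[:,:,::-1]; sd=optics.capture("side")[:,:,::-1]; sc=optics.capture("scene")[:,:,::-1]
A={"wrist":(cv2.imread("pics/w1.png"),w),"side":(cv2.imread("pics/side0.png"),sd),"scene":(cv2.imread("pics/scene0.png"),sc)}
for n,L in dict(wrist=dict(head=(345,180,405,245),lid=(280,240,344,304),tin=(390,232,444,284),tray=(276,155,325,220)),side=dict(mill=(252,184,308,320),tin=(186,258,242,332)),scene=dict(mill=(242,144,278,232),jar=(284,176,322,236))).items():
    a,c=A[n]
    for k,(x0,y0,x1,y1) in L.items():
        m=10; r=cv2.matchTemplate(cv2.resize(c[y0-m:y1+m,x0-m:x1+m],None,fx=4,fy=4),cv2.resize(a[y0:y1,x0:x1],None,fx=4,fy=4),cv2.TM_CCOEFF_NORMED); _,v,_,p=cv2.minMaxLoc(r); print(n,k,p[0]/4-m,p[1]/4-m,round(v,3))
l=cv2.resize(b(sd,155,170,355,370),(400,400)); rr=cv2.resize(b(sc,220,130,420,330),(400,400)); cv2.imwrite("pics/end.png",np.hstack([l,rr]))
E
```

```text
42.25 [493.89730275 190.38562513 260.81084262] [ 1.87746237e-03 -3.13961442e+00  4.31801250e-04]
wrist head 2.25 3.0 0.89
wrist lid -0.25 2.25 0.989
wrist tin 0.25 1.0 0.975
wrist tray -0.5 1.0 0.998
side mill -1.0 0.25 0.98
side tin -0.25 0.25 0.894
scene mill 0.0 -0.25 0.927
scene jar 0.5 -0.25 0.974
```

View pics/end.png

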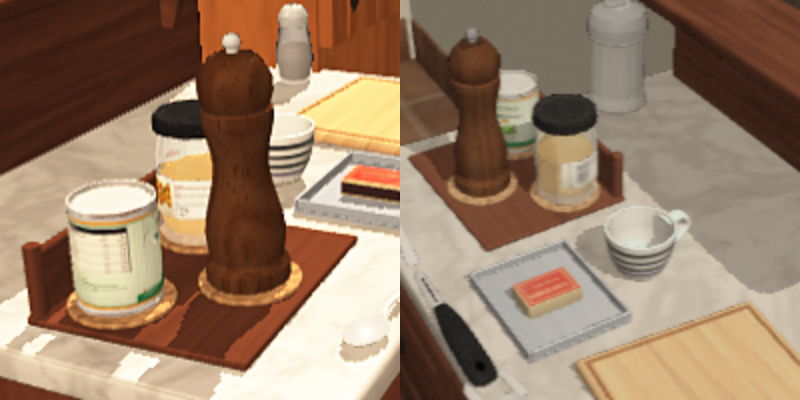

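The mill, jar and tin stand upright on their own coasters, within about 1 px of where they stood at the start. The matchbox lies flat in the middle of the tray. Handing in.

```bash
python3 -c "
from workcell import workorder; print(workorder.job_done())"
```

```text
the job is handed in; nothing more can be done
None
```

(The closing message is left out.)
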